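# Take the pasting machine apart for washing

### The arm

A 6-joint arm with a two-finger parallel gripper is mounted at the origin on the work surface. World frame = base frame: x ahead of the robot, y to its left, z up, the work surface at z = 0. Lengths are in mm, angles in degrees, forces in N, time in s.
With the tool pointing down it reaches from about 300 to 850 mm from the base axis. Payload 4.2 kg.
Tool frame: the origin (TCP) lies at the very end of the fingers, on their centre line; the grasp point (between the pads) lies 19 mm behind it (env.grasp_offset is the distance from the TCP to the grasp point, in mm); z points along the fingers, y is the line along which they close (so a half turn about z gives the same grasp; the last joint's range is limited). The gripper opens to 91 mm and grips with 3 to 60 N. Pads are 32 mm wide; open, the fingers measure 118 mm over their backs; the gripper's body (76 mm by 178 mm) begins 60 mm behind the grasp point.
Start: joints at [-1.146, 18.312, 89.639, -0, 72.044, -1.146], TCP at [575.016, 0, 213.976] pointing down, gripper open.
Joint ranges: [-177.97, 177.97], [-48.28, 115.42], [12.27, 149.76], [-77.06, 257.06], [2.81, 150.46], [-146.56, 146.56]. Speed limits (degrees/s): [147.25, 147.25, 180, 180, 180, 180].

### API

Orientations are given as [roll, pitch, yaw] about the fixed x, y, z axes, in that order (R = Rz(yaw) Ry(pitch) Rx(roll)).
In Python, from workcell import env gives the robot as it stands. The module is installed in compiled form; this text tells all that it offers.
- The arm moves only by the tool send_rows, never from a script. Its argument "motion" is a list of rows, each an object of numbers: "tx", "ty", "tz": the shift along the tool's x, y, z in units of 500 mm (1.0 is 500 mm); "rx", "ry", "rz": the turn, a rotation vector about the tool's x, y, z in units of 30 degrees (1.0 is 30 degrees); "gripper": the closure, from -1 (fully open) to 1 (shut). In form: [{"tx": .., "ty": .., "tz": .., "rx": .., "ry": .., "rz": .., "gripper": ..}, ...]. A call has 1 to 12 rows; each row shifts and turns the commanded pose from where the row before left it, along the tool's axes as they then stand; what a row does not reach is not made up. A row lasts 1/8 s, in which the tool goes at most 62.5 mm and 10.7 degrees, less where a joint would pass 70% of its speed; a pose out of reach is approached as far as the arm can. A call with a number of a shift or a turn outside -1 to 1 is refused whole. A call with a gripper value outside its range is refused whole. The fingers move at their own pace and stop on an object; "grip_force" is the grip in N (left out, the last holds). Time passes only in rows, so rows that do not move let the fingers close. It gives the time, the measured TCP pose, the force, the opening and the grip force at its end, in the units of the state.
- env.state(): the state, without advancing time (a new reading comes with each control period).
- env.grab_frame(name): name is "scene" or "side" or "wrist"; returns a dict with "frame" (400x640x3 uint8, red, green, blue), "vertical_fov" (degrees; the focal length in pixels is half the picture's height over the tangent of half this angle, whatever the lens; pixels are square), "cx", "cy" (the principal point, pixels), "rvec" (rotation vector, rad) and "tvec" (3), from world to camera coordinates, as OpenCV has them; the wrist camera has in their place "T_tool_cam" (4x4, takes a point from camera to tool coordinates, whose origin is the TCP and whose axes are the flange's). Camera axes: x right, y down, z forward; pixel columns grow to the right and rows downward; lengths in mm; the calibration is good to about 2 mm. A picture is of the moment at which its call begins: read the wrist's pose just before it. There is no depth.
- env.job_done(): hands the job in; it is judged then, once.
The state is a dict: "time_s": time; "qpos": joint angles; "qvel": joint speeds; "effort": joint torques, N m; "ee_pos": TCP position; "ee_rot": TCP orientation; "force": force on the tool from outside, world axes, zero at the start; "torque": the same for the moment, N m; "gripper_width": finger opening in mm; "gripper_force": force on a finger pad.
Only numpy, scipy, OpenCV 4.12 (cv2) and the standard library are available. Lean on these libraries where they do the work, as an engineer would, in place of code of your own. Each camera call takes 0.05 s, during which the arm holds its last target. There are 200 camera calls.

### The job

The small pasting machine is done for the day: take it apart from the top down and put each part in its own place, let go of and at rest. Lay the clear cover flat and square in the middle of the cork mat, handle up; then lower the black rubber roller into the slots of the dark wooden stand, then the brass roller into the slots of the blue stand, both ends fully down; last, stand the empty steel trough flat in the white wash tray. Set things down without dropping them, and leave the spray bottle standing where it is.

Things in the scene. Friction and masses are not known exactly. Their poses are not given: they have to be found in the camera images.
- cover_grip (a point): Centre of the red bar handle (12 x 90 x 14 mm, y along it, 21 mm free below it) on the clear acrylic cover: plate 124 (x) x 198 (y) x 4 mm with a skirt reaching 8 mm lower. The point is 28 mm above the plate's top, 40 mm above the skirt's lower edge. z up. 0.17 kg. Starts on the machine, the point 162 mm above the table.
- rubber_roller_mid (a point): Centre, on the axis, of the level black rubber roller: face 36 mm diameter, 120 mm long; steel core 24 mm diameter, 140 long; journals 16 mm diameter, 204 long overall. y along the roller; x and z turn as it rolls. 0.36 kg. Starts in the machine under the cover, axis 107 mm above the table, 1 mm clear of the brass roller below; lifts straight up (leaves the slots after 32 mm).
- brass_roller_mid (a point): Centre, on the axis, of the level brass roller: face 50 mm diameter, 140 mm long; steel journals 8 mm diameter, 204 long overall. y along the roller; x and z turn as it rolls. 0.72 kg. Starts in the machine right below the rubber roller, axis 63 mm above the table and 21 mm above the trough's rim: fingertips must stay above that rim. Lifts straight up (leaves the slots after 71 mm).
- trough_mid (a point): Centre, half-way up, of the open stainless steel trough under the brass roller: 60 (x) x 164 (y) x 32 mm (z up), walls and floor 3 mm, 0.26 kg, empty. Starts loose on the machine's 10 mm base plate, this point 26 mm above the table. Grip from above across its 60 mm width, a finger outside each wall, once the rollers are out; lifts straight up.
- machine: Pasting machine, fixed: base plate 124 (x) x 196 (y) x 10 mm; green side plates 110 wide, 6 thick, 130 mm high, 172 apart inside, open-topped slots in the middle 11 mm wide, 20 mm wide above 101 mm. Low gear case and hand wheel at +y (to y = 132 mm, below 52 mm high). Origin: centre of underside; rollers lie along y; its parts start centred on it within 4 mm, in line with it.
- blue_stand: Blue steel roller stand, fixed; for the brass roller. Base 90 (x) x 196 (y) x 6 mm; two cheeks 10 mm thick, 164 apart inside, 71 high, each with an open-topped slot 13 mm wide, its mouth widening at 45 degrees from 55 mm up to 45 mm wide at the top. Origin: centre of underside; roller lies along y. Seated, the brass roller's axis is 45 mm above the origin.
- wood_stand: Dark wood roller stand, fixed; for the rubber roller. Base 100 (x) x 196 (y) x 12 mm; two cheeks 12 mm thick, 160 apart inside, 62 high, each with an open-topped slot 20 mm wide, its mouth widening at 45 degrees from 46 mm up to 52 mm wide at the top. Origin: centre of underside; roller lies along y. Seated, the rubber roller's axis is 40 mm above the origin.
- wash_tray: White plastic wash tray, fixed: open box 148 (x) x 208 (y) x 28 mm outside, walls and floor 4 mm. Origin: centre of its underside, on the table. With the trough flat in it the trough's centre is 20 mm above this origin; the trough fits with its length along y.
- cork_mat: Cork mat, fixed flat on the table: 160 (x) x 230 (y) x 4 mm. Origin: centre of its underside. With the cover on it the handle point is 44 mm above this origin; the cover's long side goes along y.
- spray_bottle: Black spray bottle standing on the table, 64 mm in diameter and 178 mm high, its head 62 mm long. Bystander. Origin: centre of its underside.
Mind the look-alikes: they are no part of the job. Of the things that look like the part that bears cover_grip, the larger one is meant.

How it is judged (in metres and radians):
On the way, in this order (a step that is already met when the one before it is completed fails the run):
1. the cover lies flat and square on the cork mat, let go (x of cover_grip in the frame of cork_mat between -0.018 and 0.018 m and y of cover_grip in the frame of cork_mat between -0.018 and 0.018 m and z of cover_grip in the frame of cork_mat between 0.039 and 0.049 m and angle between the x axis of cover_grip and the x axis of cork_mat, either way round below 0.15 rad and angle between cover_grip's own z axis and vertical below 0.06 rad and linear speed of cover below 0.03 m/s and angular speed of cover below 0.4 rad/s and contact force between the fingers and cover below 0.3 N), for 0.2 s.
2. the rubber roller sits in the dark wooden stand, both ends at the bottom of the slots, let go (x of rubber_roller_mid in the frame of wood_stand between -0.006 and 0.006 m and y of rubber_roller_mid in the frame of wood_stand between -0.015 and 0.015 m and z of rubber_roller_mid in the frame of wood_stand between 0.036 and 0.044 m and angle between the y axis of rubber_roller_mid and the y axis of wood_stand, either way round below 0.06 rad and linear speed of rubber_roller below 0.03 m/s and angular speed of rubber_roller below 0.4 rad/s and contact force between the fingers and rubber_roller below 0.3 N), for 0.2 s.
3. the brass roller sits in the blue stand, both ends at the bottom of the slots, let go (x of brass_roller_mid in the frame of blue_stand between -0.006 and 0.006 m and y of brass_roller_mid in the frame of blue_stand between -0.015 and 0.015 m and z of brass_roller_mid in the frame of blue_stand between 0.041 and 0.049 m and angle between the y axis of brass_roller_mid and the y axis of blue_stand, either way round below 0.06 rad and linear speed of brass_roller below 0.03 m/s and angular speed of brass_roller below 0.4 rad/s and contact force between the fingers and brass_roller below 0.3 N), for 0.2 s.
4. the trough stands flat on the floor of the wash tray, right way up, let go (horizontal distance between trough_mid and wash_tray below 0.06 m and z of trough_mid in the frame of wash_tray between 0.015 and 0.025 m and angle between trough_mid's own z axis and vertical below 0.06 rad and linear speed of trough below 0.03 m/s and angular speed of trough below 0.4 rad/s and contact force between the fingers and trough below 0.3 N), for 0.2 s.
At the end, for the whole second after the job is handed in: Let go, at rest. Cover flat on mat, within 18 mm of its middle, square to 0.15 rad. Rubber roller in wooden, brass in blue stand: axis within 4 mm of seated height, 6 across, 15 along, 0.06 rad. Trough upright, flat on the tray's floor (5 mm, 0.06 rad), within 60 mm of its middle (all of step 1 and all of step 2 and all of step 3 and all of step 4); the robot touches nothing.
It fails at once if a part is dropped or thrown (faster than 0.7 m/s while not held: a fall of about 25 mm) ((linear speed of cover above 0.7 m/s and contact force between the fingers and cover below 0.2 N) or (linear speed of rubber_roller above 0.7 m/s and contact force between the fingers and rubber_roller below 0.2 N) or (linear speed of brass_roller above 0.7 m/s and contact force between the fingers and brass_roller below 0.2 N) or (linear speed of trough above 0.7 m/s and contact force between the fingers and trough below 0.2 N)).
It fails at once if the spray bottle is pushed more than 30 mm or tipped (distance of spray_bottle from where it was at the start of the episode above 0.03 m or angle between spray_bottle's own z axis and vertical above 0.35 rad).
It also fails if it takes over 136 s, if anything falls off the work surface, if the arm or the gripper's body presses on something with over 40 N, if the wrist force passes 120 N, or if a joint passes its speed limit or range.

## Working session

There is one attempt and no reset: what is moved stays moved. The work goes in short steps, Python scripts to look and compute and a tool call to move; the robot and the scene stay as the last step left them, time stands still between calls to the robot, and variables do not carry over. Pictures are saved under pics/ and viewed, at most 14 in all, crops included, and the job is handed in when it is done.

Besides the shell and the picture viewer there is one more tool, called after "Emit:" as name([rows], argument=value, ...), one row to a line, values as JSON. send_rows: Moves the arm, as the interface text tells. Shifts and turns lie within -1 to 1; 1 stands for 500 mm of shift or 30 degrees of turn. Its arguments: {"type":"object","properties":{"motion":{"type":"array"},"grip_force":{"type":"number"}},"required":["motion"]}

```bash
mkdir -p pics
python3 - <<'E'
from workcell import env
import cv2
for n in ("scene","side"):
    d=env.grab_frame(n); cv2.imwrite(f"pics/{n}0.png",d["frame"][:,:,::-1]); print(n,{k:v for k,v in d.items() if k!="frame"})
d=env.grab_frame("wrist"); cv2.imwrite("pics/wrist0.png",d["frame"][:,:,::-1]);print(d["T_tool_cam"],d["vertical_fov"],d["cx"],d["cy"])
print(env.state())
E
```

```text
scene {'vertical_fov': 43.03476597149367, 'cx': 317.10712080874157, 'cy': 204.00787019773017, 'rvec': array([ 2.30338784,  0.65987842, -0.26650179]), 'tvec': array([-374.05058295,  -68.86625857, 1718.54066271])}
side {'vertical_fov': 50.45556890415777, 'cx': 317.7639156540964, 'cy': 200.3311353178332, 'rvec': array([ 2.32900321, -0.52827673,  0.21444337]), 'tvec': array([-426.56750076,  220.85602801, 1128.28574108])}
[[-2.38467662e-04 -9.60346143e-01 -2.78810382e-01  7.92755795e+01]
 [ 9.99999844e-01 -3.69978807e-04  4.19066515e-04  3.15150260e-01]
 [-5.05602844e-04 -2.78810239e-01  9.60346081e-01 -1.70132410e+02]
 [ 0.00000000e+00  0.00000000e+00  0.00000000e+00  1.00000000e+00]] 68.89920959364099 321.17912676055295 197.734877537265
{'time_s': 0.15, 'qpos': array([-1.14611999e+00,  1.83427529e+01,  8.96893762e+01, -3.86648338e-04,
        7.20444074e+01, -1.14551082e+00]), 'qvel': array([ 0.03970153, -0.13173193, -0.26007351,  0.01661704,  0.17159703,
       -0.00566811]), 'effort': array([-5.72294630e-04, -4.12774551e+01, -2.32154489e+01,  7.26667210e-02,
        4.33494255e-02, -9.00343002e-05]), 'ee_pos': array([5.74624180e+02, 4.07902141e-03, 2.13324773e+02]), 'ee_rot': array([-1.79923471e+02, -1.16250439e-03,  8.99995095e+01]), 'force': array([ 0.02650539, -0.10220203, -0.34161474]), 'torque': array([0.00281298, 0.01232195, 0.03479344]), 'gripper_force': 0.0, 'gripper_width': 91.50492424243836}
```

View pics/scene0.png

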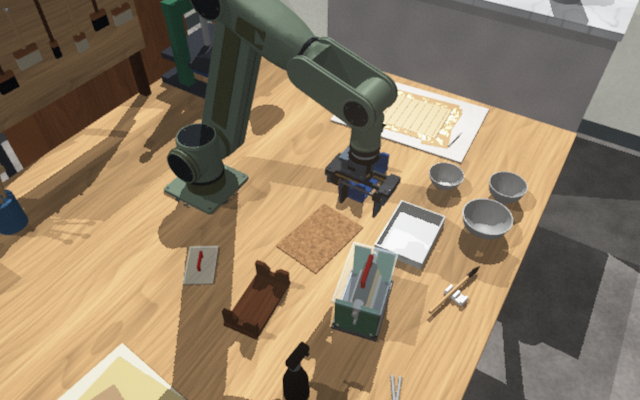

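View pics/side0.png

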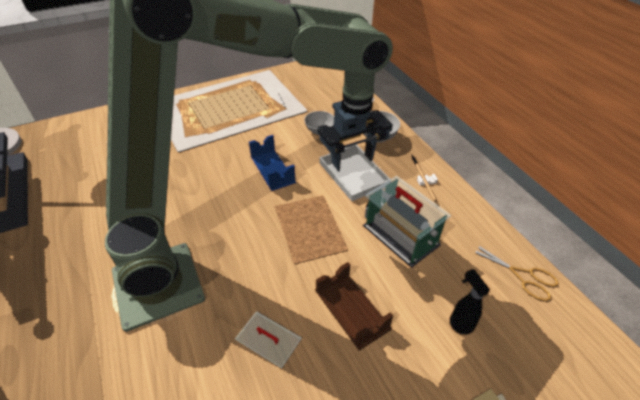

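The scene view shows the machine with its red handle at (367,268), the wood stand at (258,300), the mat at (320,238) and the tray at (411,234). The bottle is at (296,375), and the small look-alike cover is at (201,262). The side view shows the blue stand at (272,163).

```bash
cat > h.py <<'E'
import numpy as np, cv2
from scipy.spatial.transform import Rotation as Rot
from workcell import env
def grab(n):
    s=env.state(); d=env.grab_frame(n)
    if n=="wrist":
        T=np.eye(4); T[:3,:3]=Rot.from_euler("xyz",s["ee_rot"],degrees=True).as_matrix(); T[:3,3]=s["ee_pos"]
        W=T@d["T_tool_cam"]; d["R"]=W[:3,:3]; d["c"]=W[:3,3]
    else:
        R=cv2.Rodrigues(d["rvec"])[0]; d["R"]=R.T; d["c"]=-R.T@d["tvec"]
    d["f"]=200/np.tan(np.radians(d["vertical_fov"]/2)); return d
def ray(d,p,z):
    p=np.atleast_2d(np.asarray(p,float))
    v=np.c_[(p[:,0]-d["cx"])/d["f"],(p[:,1]-d["cy"])/d["f"],np.ones(len(p))]@d["R"].T
    return d["c"]+v*((z-d["c"][2])/v[:,2])[:,None]
def proj(d,X):
    q=(np.atleast_2d(X)-d["c"])@d["R"]; return q[:,:2]/q[:,2:]*d["f"]+[d["cx"],d["cy"]]
def mask(d,lo,hi):
    return cv2.inRange(cv2.cvtColor(d["frame"],cv2.COLOR_RGB2HSV),np.array(lo),np.array(hi))
def blobs(m,amin=100):
    m=cv2.morphologyEx(m,cv2.MORPH_OPEN,np.ones((2,2)))
    c,_=cv2.findContours(m,cv2.RETR_EXTERNAL,cv2.CHAIN_APPROX_NONE)
    return sorted([k for k in c if cv2.contourArea(k)>amin],key=cv2.contourArea)[::-1]
def rect(d,c,z):
    return cv2.minAreaRect(ray(d,c.reshape(-1,2),z)[:,:2].astype(np.float32))
E
python3 - <<'E'
from h import *
np.set_printoptions(precision=1,suppress=True)
for n,pts in dict(scene=[("mat",(320,238),4),("handle",(367,268),162),("wood",(258,300),20),("tray",(411,234),20),("bottle",(296,395),10),("small",(201,262),30)],
  side=[("mat",(311,228),4),("handle",(410,199),162),("wood",(353,308),20),("tray",(355,172),20),("blue",(272,165),20),("bottle",(466,325),10),("small",(267,335),30)]).items():
    d=grab(n)
    for k,p,z in pts: print(n,k,ray(d,p,z)[0])
    for nm,lo,hi,z in (("red",(0,150,60),(8,255,255),162),("red2",(172,150,60),(180,255,255),162),("blue",(108,120,30),(130,255,255),10)):
        for c in blobs(mask(d,lo,hi),15)[:4]:
            r=rect(d,c,z); print(n,nm,cv2.contourArea(c),c.reshape(-1,2).mean(0),np.round(r[0]),np.round(r[1]),round(r[2]))
E
```

```text
scene mat [453.4  -3.1   4. ]
scene handle [ 674.3 -136.1  162. ]
scene wood [ 432.8 -289.2   20. ]
scene tray [686.1 144.8  20. ]
scene bottle [ 662.9 -449.5   10. ]
scene small [ 222.6 -277.7   30. ]
scene red 98.0 [367. 272.] [ 680. -145.] [ 11. 102.] 14
scene red 27.0 [200.1 262. ] [ 305. -343.] [ 7. 57.] 34
scene blue 33.5 [366.3 187.7] [471. 258.] [20. 45.] 85
scene blue 16.0 [374.  181.6] [480. 299.] [21. 15.] 32
side mat [448.4  -5.    4. ]
side handle [ 671.7 -148.2  162. ]
side wood [ 427.6 -297.6   20. ]
side tray [676.  138.9  20. ]
side blue [441.1 289.5  20. ]
side bottle [ 657.5 -452.4   10. ]
side small [ 208.  -277.2   30. ]
side red 137.0 [409.4 199.5] [ 666. -149.] [33. 96.] 12
side red 54.0 [267.8 335.1] [ 196. -344.] [ 9. 51.] 32
side blue 1072.5 [271.9 163.3] [452. 315.] [105. 256.] 1
```

View pics/wrist0.png

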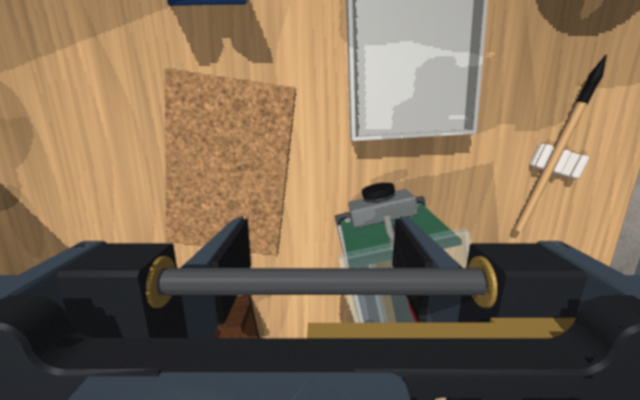

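The wrist picture shows the mat at (230,160), the tray at (418,60) and the machine, which is partly hidden by the fingers, at (390,270). I'll go up and back for a clear survey.

Emit:
send_rows([
  {"tx": -0.08, "tz": -0.05, "gripper": -1},
  {"tx": -0.1, "tz": -0.06, "gripper": -1},
  {"tx": -0.1, "tz": -0.06, "gripper": -1},
  {"tx": -0.1, "tz": -0.06, "gripper": -1},
  {"tx": -0.1, "tz": -0.05, "gripper": -1},
  {"tx": -0.06, "gripper": -1},
  {"tx": 0, "gripper": -1},
  {"tx": 0, "gripper": -1},
])

```text
invalid input at $.motion[0]: expected keys tx, ty, tz, rx, ry, rz, gripper
```

Run:
```python
from h import *
d=grab("wrist"); np.save("pics/w1.npy",d,allow_pickle=True); cv2.imwrite("pics/w1.png",d["frame"][:,:,::-1])
```

```text
(no output)
```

View pics/w1.png

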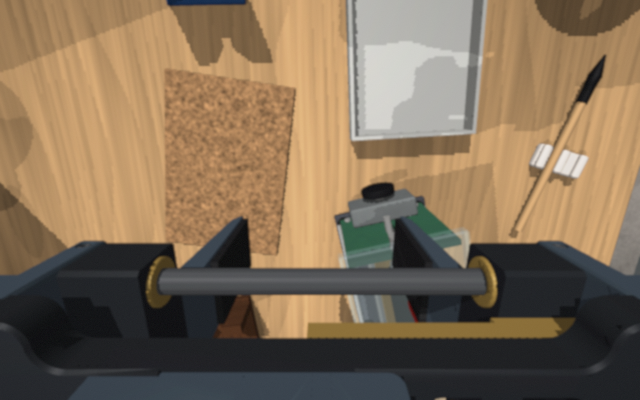

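The call was refused because every key is needed, so the picture is unchanged.

Emit:
send_rows([
  {"tx": -0.08, "ty": 0, "tz": -0.05, "rx": 0, "ry": 0, "rz": 0, "gripper": -1},
  {"tx": -0.1, "ty": 0, "tz": -0.06, "rx": 0, "ry": 0, "rz": 0, "gripper": -1},
  {"tx": -0.1, "ty": 0, "tz": -0.06, "rx": 0, "ry": 0, "rz": 0, "gripper": -1},
  {"tx": -0.1, "ty": 0, "tz": -0.06, "rx": 0, "ry": 0, "rz": 0, "gripper": -1},
  {"tx": -0.1, "ty": 0, "tz": -0.05, "rx": 0, "ry": 0, "rz": 0, "gripper": -1},
  {"tx": -0.06, "ty": 0, "tz": 0, "rx": 0, "ry": 0, "rz": 0, "gripper": -1},
  {"tx": 0, "ty": 0, "tz": 0, "rx": 0, "ry": 0, "rz": 0, "gripper": -1},
  {"tx": 0, "ty": 0, "tz": 0, "rx": 0, "ry": 0, "rz": 0, "gripper": -1},
])

```text
time_s: 1.3
ee_pos: [574.9, -269.2, 353.5]
ee_rot: [-180.0, -0.1, 90.0]
force: [-0.1, 0.3, -0.5]
gripper_width: 91.3
gripper_force: 0.0
```

Run:
```python
from h import *
d=grab("wrist"); np.save("pics/w1.npy",d,allow_pickle=True); cv2.imwrite("pics/w2.png",d["frame"][:,:,::-1])
print(env.state()["ee_pos"],env.state()["ee_rot"])
for nm,lo,hi,z in (("red",(0,150,60),(8,255,255),162),("blue",(108,120,30),(130,255,255),10),("cork",(8,90,60),(16,190,190),4)):
    for c in blobs(mask(d,lo,hi),60)[:3]:
        r=rect(d,c,z); print(nm,cv2.contourArea(c),c.reshape(-1,2).mean(0),np.round(r[0]),np.round(r[1]),round(r[2],1))
```

```text
[ 574.95976856 -268.85089358  353.67982923] [-1.79966577e+02 -5.47270305e-02  9.00561194e+01]
red 943.0 [408.25531915  64.07978723] [ 673. -137.] [18. 90.] 13.4
red 170.5 [110.12 162.52] [ 313. -248.] [13. 43.] 33.6
cork 27419.5 [151.52047189 144.78625954] [ 286. -264.] [327. 561.] 61.9
cork 5945.5 [240.56923077  25.57582418] [442. -61.] [102. 162.] 82.4
cork 3940.5 [410.81530343 185.4116095 ] [ 739. -329.] [129. 153.] 13.4
```

View pics/w2.png

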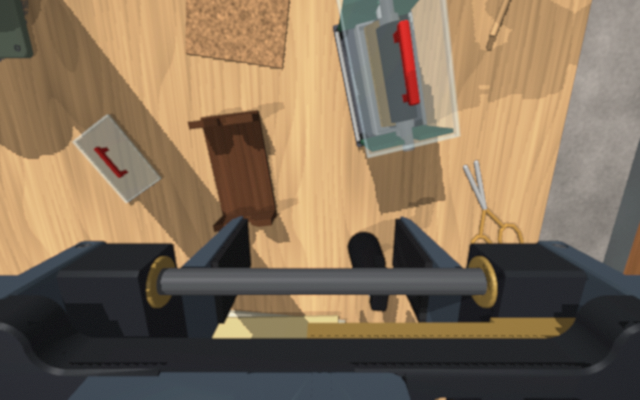

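The picture shows the red handle at (407,62), the small look-alike's handle at (110,162), the wood stand at (240,168) and the mat's edge at the top. Next I'll survey further toward +y.

Emit:
send_rows([
  {"tx": 0.1, "ty": 0, "tz": 0, "rx": 0, "ry": 0, "rz": 0, "gripper": -1},
  {"tx": 0.1, "ty": 0, "tz": 0, "rx": 0, "ry": 0, "rz": 0, "gripper": -1},
  {"tx": 0.1, "ty": 0, "tz": 0, "rx": 0, "ry": 0, "rz": 0, "gripper": -1},
  {"tx": 0.08, "ty": 0, "tz": 0, "rx": 0, "ry": 0, "rz": 0, "gripper": -1},
  {"tx": 0, "ty": 0, "tz": 0, "rx": 0, "ry": 0, "rz": 0, "gripper": -1},
  {"tx": 0, "ty": 0, "tz": 0, "rx": 0, "ry": 0, "rz": 0, "gripper": -1},
])

```text
time_s: 2.1
ee_pos: [574.8, -79.5, 354.1]
ee_rot: [180.0, 0.0, 90.1]
force: [-1.0, -0.9, -0.4]
gripper_width: 91.3
gripper_force: 0.0
```

Run:
```python
from h import *
d=grab("wrist"); np.save("pics/w3.npy",d,allow_pickle=True); cv2.imwrite("pics/w3.png",d["frame"][:,:,::-1])
print(env.state()["ee_pos"],env.state()["ee_rot"])
for nm,lo,hi,z in (("red",(0,150,60),(8,255,255),169),("blue",(108,120,30),(130,255,255),10),("cork",(8,90,60),(16,190,190),4)):
    for c in blobs(mask(d,lo,hi),60)[:3]:
        r=rect(d,c,z); print(nm,cv2.contourArea(c),c.reshape(-1,2).mean(0),np.round(r[0]),np.round(r[1]),round(r[2],1))
```

```text
[574.88459831 -80.1866644  353.95973032] [1.79999697e+02 2.95212787e-02 9.00151993e+01]
red 310.5 [393.65934066 206.72527473] [ 669. -116.] [14. 56.] 16.5
cork 22992.5 [103.76091476 108.25155925] [173. -47.] [472. 351.] 83.3
cork 17820.0 [463.20607029  87.87939297] [854.  40.] [379. 317.] 40.2
cork 13358.5 [247.58562368 103.54756871] [450.   3.] [237. 163.] 82.0
```

View pics/w3.png

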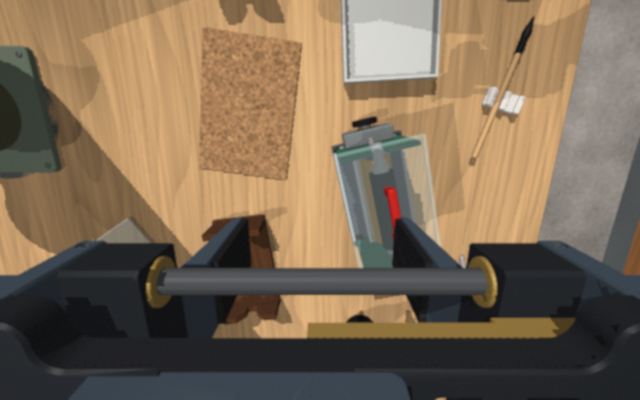

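The picture shows the mat with corners at (203,28), (301,43), (286,179) and (199,167), the tray's near edge at y≈80, and the machine's top at (390,200).

```bash
python3 - <<'E'
from h import *
np.set_printoptions(precision=1,suppress=True)
d=np.load("pics/w3.npy",allow_pickle=True).item()
m=mask(d,(8,90,60),(16,190,190)); m[200:]=0;m[:,:190]=0; m[:,312:]=0
# cork texture: local variance
g=cv2.cvtColor(d["frame"],cv2.COLOR_RGB2GRAY).astype(np.float32)
v=cv2.blur(g*g,(5,5))-cv2.blur(g,(5,5))**2
c=ray(d,[(203,28),(301,43),(286,179),(199,167)],4); print(c,c.mean(0))
print("sides",np.linalg.norm(c-np.roll(c,1,0),axis=1),"yaw",np.degrees(np.arctan2(*(c[1]-c[0])[1::-1])),np.degrees(np.arctan2(*(c[2]-c[3])[1::-1])),np.degrees(np.arctan2(-(c[0]-c[3])[0],(c[0]-c[3])[1])),np.degrees(np.arctan2(-(c[1]-c[2])[0],(c[1]-c[2])[1])))
for f in ("pics/w1.npy",):
    d=np.load(f,allow_pickle=True).item()
    for fn in ("wrist",):
        print(d["c"])
E
cat > /dev/null
python3 - <<'E'
from h import *
for n in ("scene","side"):
    d=grab(n); cs=blobs(mask(d,(0,150,60),(8,255,255)),15)
    for z in (162,165): print(n,rect(d,cs[0],z),d["c"])
E
```

```text
[[ 387.4  129.1    4. ]
 [ 542.7  107.8    4. ]
 [ 511.3 -116.     4. ]
 [ 355.2  -94.     4. ]] [449.2   6.7   4. ]
sides [225.5 156.7 226.  157.6] yaw -7.808694968503854 -8.005941048332717 -8.212705423781987 -7.991660555900771
[ 575.3 -190.1  523.8]
scene ((679.6846923828125, -144.8956298828125), (11.478493690490723, 102.91757202148438), 13.69813060760498) [ 974.15386447 -849.21313969 1194.9475726 ]
scene ((680.5399169921875, -146.94119262695312), (11.445207595825195, 102.61869049072266), 13.698163986206055) [ 974.15386447 -849.21313969 1194.9475726 ]
side ((666.46240234375, -148.5281219482422), (34.43039321899414, 95.94894409179688), 12.365477561950684) [ 114.91429607 -743.84007036  968.12322853]
side ((664.4097290039062, -150.7436065673828), (34.30229568481445, 95.59187316894531), 12.365469932556152) [ 114.91429607 -743.84007036  968.12322853]
```

Emit:
send_rows([
  {"tx": -0.06, "ty": 0.04, "tz": 0.01, "rx": 0, "ry": 0, "rz": 0, "gripper": -1},
  {"tx": -0.09, "ty": 0.065, "tz": 0.025, "rx": 0, "ry": 0, "rz": 0, "gripper": -1},
  {"tx": -0.09, "ty": 0.065, "tz": 0.025, "rx": 0, "ry": 0, "rz": 0, "gripper": -1},
  {"tx": -0.09, "ty": 0.065, "tz": 0.025, "rx": 0, "ry": 0, "rz": 0, "gripper": -1},
  {"tx": -0.026, "ty": 0.021, "tz": 0.015, "rx": 0, "ry": 0, "rz": -0.1, "gripper": -1},
  {"tx": 0, "ty": 0, "tz": 0, "rx": 0, "ry": 0, "rz": -0.247, "gripper": -1},
  {"tx": 0, "ty": 0, "tz": 0, "rx": 0, "ry": 0, "rz": -0.1, "gripper": -1},
  {"tx": 0, "ty": 0, "tz": 0, "rx": 0, "ry": 0, "rz": 0, "gripper": -1},
  {"tx": 0, "ty": 0, "tz": 0, "rx": 0, "ry": 0, "rz": 0, "gripper": -1},
])

```text
time_s: 3.38
ee_pos: [702.8, -258.6, 303.8]
ee_rot: [-180.0, -0.0, 103.3]
force: [0.2, 0.3, -0.5]
gripper_width: 91.0
gripper_force: 0.0
```

Run:
```python
from h import *
d=grab("wrist"); np.save("pics/w4.npy",d,allow_pickle=True); cv2.imwrite("pics/w4.png",d["frame"][:,:,::-1])
print(env.state()["ee_pos"],env.state()["ee_rot"])
for z in (155,162,169):
    for c in blobs(mask(d,(0,150,60),(8,255,255)),60)[:2]:
        r=rect(d,c,z); print(z,c.reshape(-1,2).mean(0),r)
```

```text
[ 702.86065813 -258.4715326   303.92164857] [1.79998471e+02 2.68933894e-03 1.03341367e+02]
155 [322.32394366  62.25821596] ((675.7648315429688, -135.5863800048828), (11.399317741394043, 91.41297149658203), 13.077073097229004)
162 [322.32394366  62.25821596] ((675.9679565429688, -136.59344482421875), (11.149152755737305, 89.40686798095703), 13.077095985412598)
169 [322.32394366  62.25821596] ((676.171142578125, -137.6005096435547), (10.898988723754883, 87.40074920654297), 13.077070236206055)
```

View pics/w4.png

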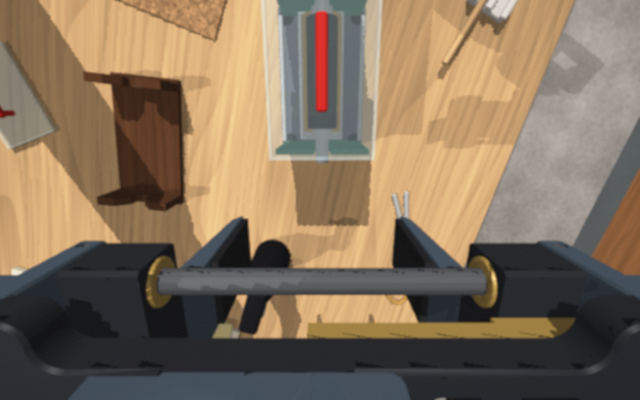

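The handle sits centred at (322,62) and lines up with the tool. I'll go over it, down and grip.

Emit:
send_rows([
  {"tx": 0.06, "ty": 0.003, "tz": 0, "rx": 0, "ry": 0, "rz": 0, "gripper": -1},
  {"tx": 0.1, "ty": 0, "tz": 0.02, "rx": 0, "ry": 0, "rz": 0, "gripper": -1},
  {"tx": 0.07, "ty": 0, "tz": 0.05, "rx": 0, "ry": 0, "rz": 0, "gripper": -1},
  {"tx": 0.019, "ty": 0, "tz": 0.07, "rx": 0, "ry": 0, "rz": 0, "gripper": -1},
  {"tx": 0, "ty": 0, "tz": 0.07, "rx": 0, "ry": 0, "rz": 0, "gripper": -1},
  {"tx": 0, "ty": 0, "tz": 0.06, "rx": 0, "ry": 0, "rz": 0, "gripper": -1},
  {"tx": 0, "ty": 0, "tz": 0.032, "rx": 0, "ry": 0, "rz": 0, "gripper": -1},
  {"tx": 0, "ty": 0, "tz": 0.015, "rx": 0, "ry": 0, "rz": 0, "gripper": -1},
  {"tx": 0, "ty": 0, "tz": 0, "rx": 0, "ry": 0, "rz": 0, "gripper": -1},
  {"tx": 0, "ty": 0, "tz": 0, "rx": 0, "ry": 0, "rz": 0, "gripper": 1},
  {"tx": 0, "ty": 0, "tz": 0, "rx": 0, "ry": 0, "rz": 0, "gripper": 1},
  {"tx": 0, "ty": 0, "tz": 0, "rx": 0, "ry": 0, "rz": 0, "gripper": 1},
], grip_force=20)

```text
time_s: 4.92
ee_pos: [675.8, -136.6, 146.0]
ee_rot: [179.9, 0.0, 103.4]
force: [1.0, -0.2, 0.1]
gripper_width: 64.1
gripper_force: 0.0
```

Emit:
send_rows([
  {"tx": 0, "ty": 0, "tz": 0, "rx": 0, "ry": 0, "rz": 0, "gripper": 1},
  {"tx": 0, "ty": 0, "tz": 0, "rx": 0, "ry": 0, "rz": 0, "gripper": 1},
  {"tx": 0, "ty": 0, "tz": 0, "rx": 0, "ry": 0, "rz": 0, "gripper": 1},
  {"tx": 0, "ty": 0, "tz": 0, "rx": 0, "ry": 0, "rz": 0, "gripper": 1},
])

```text
time_s: 5.42
ee_pos: [675.6, -136.5, 145.4]
ee_rot: [-180.0, -0.0, 103.4]
force: [-0.9, -0.3, -0.0]
gripper_width: 24.3
gripper_force: 0.0
```

Emit:
send_rows([
  {"tx": 0, "ty": 0, "tz": 0, "rx": 0, "ry": 0, "rz": 0, "gripper": 1},
  {"tx": 0, "ty": 0, "tz": 0, "rx": 0, "ry": 0, "rz": 0, "gripper": 1},
  {"tx": 0, "ty": 0, "tz": 0, "rx": 0, "ry": 0, "rz": 0, "gripper": 1},
  {"tx": 0, "ty": 0, "tz": -0.01, "rx": 0, "ry": 0, "rz": 0, "gripper": 1},
  {"tx": 0, "ty": 0, "tz": -0.03, "rx": 0, "ry": 0, "rz": 0, "gripper": 1},
  {"tx": 0, "ty": 0, "tz": -0.05, "rx": 0, "ry": 0, "rz": 0, "gripper": 1},
  {"tx": 0, "ty": 0, "tz": -0.06, "rx": 0, "ry": 0, "rz": 0, "gripper": 1},
  {"tx": 0, "ty": 0, "tz": -0.03, "rx": 0, "ry": 0, "rz": 0, "gripper": 1},
  {"tx": 0, "ty": 0, "tz": 0, "rx": 0, "ry": 0, "rz": 0, "gripper": 1},
])

```text
time_s: 6.55
ee_pos: [676.2, -136.6, 237.1]
ee_rot: [179.8, 0.1, 103.4]
force: [0.4, 0.2, -2.1]
gripper_width: 12.2
gripper_force: 20.0
```

Run:
```python
from h import *
s=env.state();print(s["ee_pos"],s["ee_rot"],s["gripper_width"])
w=grab("wrist");a=grab("side"); cv2.imwrite("pics/c5.png",np.vstack([w["frame"][:,:,::-1],a["frame"][:,:,::-1]])[:,:])
cv2.imwrite("pics/c5.png",cv2.resize(cv2.imread("pics/c5.png"),(480,600)))
```

```text
[ 676.20081399 -136.61607056  237.10020615] [1.79833156e+02 7.53098685e-02 1.03414085e+02] 12.231422302428513
```

View pics/c5.png

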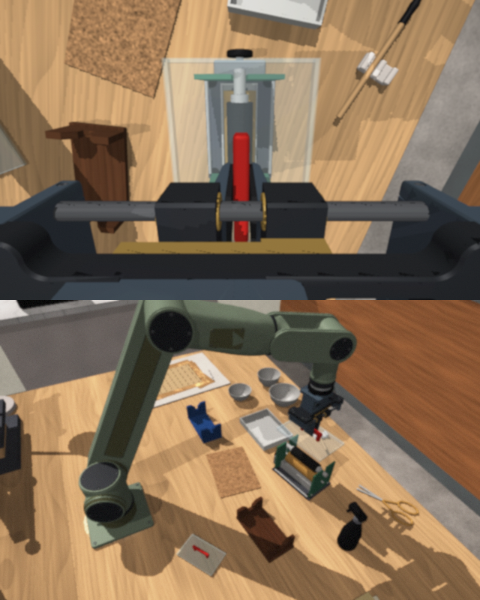

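The cover is held level and the machine is open. I'll carry it to the mat.

Emit:
send_rows([
  {"tx": 0.03, "ty": -0.03, "tz": 0, "rx": 0, "ry": 0, "rz": 0, "gripper": 1},
  {"tx": 0.064, "ty": -0.0625, "tz": 0, "rx": 0, "ry": 0, "rz": 0, "gripper": 1},
  {"tx": 0.064, "ty": -0.0625, "tz": 0, "rx": 0, "ry": 0, "rz": 0, "gripper": 1},
  {"tx": 0.064, "ty": -0.0625, "tz": 0, "rx": 0, "ry": 0, "rz": 0, "gripper": 1},
  {"tx": 0.064, "ty": -0.0625, "tz": 0, "rx": 0, "ry": 0, "rz": 0, "gripper": 1},
  {"tx": 0.064, "ty": -0.0625, "tz": 0, "rx": 0, "ry": 0, "rz": 0, "gripper": 1},
  {"tx": 0.034, "ty": -0.0325, "tz": 0, "rx": 0, "ry": 0, "rz": 0, "gripper": 1},
  {"tx": 0, "ty": 0, "tz": 0.03, "rx": 0, "ry": 0, "rz": 0.15, "gripper": 1},
  {"tx": 0, "ty": 0, "tz": 0.05, "rx": 0, "ry": 0, "rz": 0.21, "gripper": 1},
  {"tx": 0, "ty": 0, "tz": 0.06, "rx": 0, "ry": 0, "rz": 0.21, "gripper": 1},
  {"tx": 0, "ty": 0, "tz": 0.06, "rx": 0, "ry": 0, "rz": 0.143, "gripper": 1},
  {"tx": 0, "ty": 0, "tz": 0.06, "rx": 0, "ry": 0, "rz": 0, "gripper": 1},
])

```text
time_s: 8.15
ee_pos: [447.7, 6.8, 103.6]
ee_rot: [-179.9, 0.0, 82.0]
force: [0.2, -0.7, -1.8]
gripper_width: 11.9
gripper_force: 20.0
```

Emit:
send_rows([
  {"tx": 0, "ty": 0, "tz": 0.06, "rx": 0, "ry": 0, "rz": 0, "gripper": 1},
  {"tx": 0, "ty": 0, "tz": 0.05, "rx": 0, "ry": 0, "rz": 0, "gripper": 1},
  {"tx": 0, "ty": 0, "tz": 0.02, "rx": 0, "ry": 0, "rz": 0, "gripper": 1},
  {"tx": 0, "ty": 0, "tz": 0.01, "rx": 0, "ry": 0, "rz": 0, "gripper": 1},
  {"tx": 0, "ty": 0, "tz": 0, "rx": 0, "ry": 0, "rz": 0, "gripper": 1},
])

```text
time_s: 8.78
ee_pos: [448.9, 6.7, 35.7]
ee_rot: [180.0, -0.0, 82.0]
force: [-0.9, -0.3, -1.5]
gripper_width: 11.9
gripper_force: 20.0
```

Run:
```python
from h import *
s=env.state();print(s["ee_pos"],s["ee_rot"],s["gripper_width"])
for n in ("scene","side","wrist"):
    d=grab(n)
    if n!="wrist":
        for c in blobs(mask(d,(0,150,60),(8,255,255)),15): print(n,cv2.contourArea(c),rect(d,c,60))
    cv2.imwrite(f"pics/c6{n}.png",d["frame"][:,:,::-1])
b=cv2.imread("pics/c6scene.png")[180:320,240:440]
cv2.imwrite("pics/c6.png",np.vstack([cv2.imread("pics/c6wrist.png")[:250],cv2.resize(b,(640,350))]))
```

```text
[448.93164324   6.74327799  35.68829597] [ 1.79971507e+02 -3.91360018e-03  8.20198323e+01] 11.903394782678781
scene 38.0 ((454.51141357421875, -33.26947021484375), (17.846031188964844, 49.341949462890625), 11.060811996459961)
scene 27.0 ((239.4091796875, -293.5298156738281), (7.672753810882568, 62.826873779296875), 33.9615592956543)
side 55.5 ((206.49075317382812, -293.9733581542969), (9.605880737304688, 57.226436614990234), 32.349632263183594)
side 46.5 ((445.0908508300781, -25.85162353515625), (76.32010650634766, 12.815056800842285), 73.23335266113281)
```

View pics/c6.png

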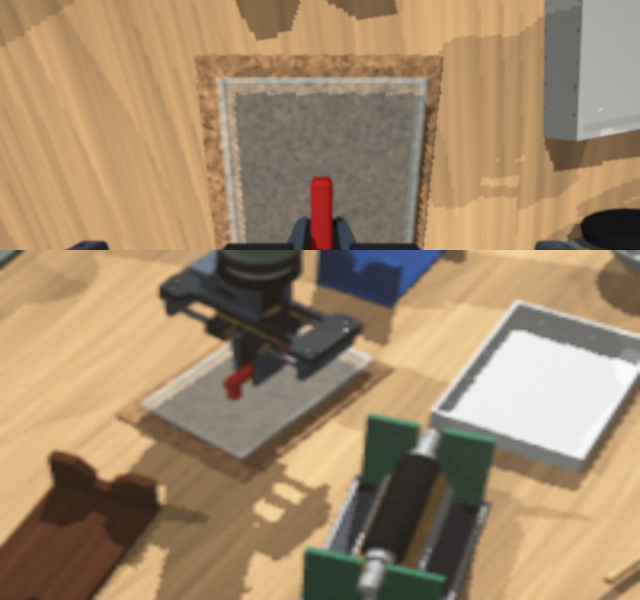

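The cover hovers inside the mat: the mat's far edge is at row 57, the cover's at row 77, and the sides are even.

Run:
```python
from h import *
d=grab("wrist")
R=d["R"]
m=ray(d,[(197,57),(442,57)],4); c=ray(d,[(218,77),(427,77)],24)
u=Rot.from_euler("z",-8,degrees=True).as_matrix()
print((m-[449,6.7,0])@u,"\n",(c-[449,6.7,0])@u)
```

```text
[[-77.97629545 113.50296152   4.        ]
 [ 77.29158872 113.58463041   4.        ]] 
 [[-59.31991698  99.52256194  24.        ]
 [ 62.16392137  99.56985287  24.        ]]
```

It is centred to within 2 mm. I'll set it down and release.

Emit:
send_rows([
  {"tx": 0, "ty": 0, "tz": 0.008, "rx": 0, "ry": 0, "rz": 0, "gripper": 1},
  {"tx": 0, "ty": 0, "tz": 0.006, "rx": 0, "ry": 0, "rz": 0, "gripper": 1},
  {"tx": 0, "ty": 0, "tz": 0.002, "rx": 0, "ry": 0, "rz": 0, "gripper": 1},
  {"tx": 0, "ty": 0, "tz": 0, "rx": 0, "ry": 0, "rz": 0, "gripper": 1},
])

```text
time_s: 9.48
ee_pos: [448.7, 6.7, 27.4]
ee_rot: [180.0, -0.0, 82.0]
force: [-0.1, 0.2, -1.3]
gripper_width: 12.0
gripper_force: 20.0
```

Emit:
send_rows([
  {"tx": 0, "ty": 0, "tz": 0.002, "rx": 0, "ry": 0, "rz": 0, "gripper": 1},
  {"tx": 0, "ty": 0, "tz": 0.001, "rx": 0, "ry": 0, "rz": 0, "gripper": 1},
  {"tx": 0, "ty": 0, "tz": 0, "rx": 0, "ry": 0, "rz": 0, "gripper": 1},
])

```text
time_s: 9.85
ee_pos: [448.8, 6.8, 27.4]
ee_rot: [180.0, -0.0, 82.0]
force: [-4.7, 0.4, 13.9]
gripper_width: 11.8
gripper_force: 20.0
```

Emit:
send_rows([
  {"tx": 0, "ty": 0, "tz": 0, "rx": 0, "ry": 0, "rz": 0, "gripper": -1},
  {"tx": 0, "ty": 0, "tz": 0, "rx": 0, "ry": 0, "rz": 0, "gripper": -1},
  {"tx": 0, "ty": 0, "tz": 0, "rx": 0, "ry": 0, "rz": 0, "gripper": -1},
  {"tx": 0, "ty": 0, "tz": 0, "rx": 0, "ry": 0, "rz": 0, "gripper": -1},
  {"tx": 0, "ty": 0, "tz": -0.02, "rx": 0, "ry": 0, "rz": 0, "gripper": -1},
  {"tx": 0, "ty": 0, "tz": -0.08, "rx": 0, "ry": 0, "rz": 0, "gripper": -1},
  {"tx": 0, "ty": 0, "tz": -0.1, "rx": 0, "ry": 0, "rz": 0, "gripper": -1},
  {"tx": 0, "ty": 0, "tz": -0.1, "rx": 0, "ry": 0, "rz": 0, "gripper": -1},
  {"tx": 0, "ty": 0, "tz": -0.1, "rx": 0, "ry": 0, "rz": 0, "gripper": -1},
  {"tx": 0, "ty": 0, "tz": -0.1, "rx": 0, "ry": 0, "rz": 0, "gripper": -1},
])

```text
time_s: 11.1
ee_pos: [448.2, 6.7, 278.4]
ee_rot: [179.9, -0.0, 82.0]
force: [0.6, 0.1, -0.3]
gripper_width: 91.2
gripper_force: 0.0
```

Emit:
send_rows([
  {"tx": -0.034, "ty": 0.042, "tz": 0, "rx": 0, "ry": 0, "rz": 0, "gripper": -1},
  {"tx": -0.065, "ty": 0.0825, "tz": 0, "rx": 0, "ry": 0, "rz": 0, "gripper": -1},
  {"tx": -0.065, "ty": 0.0825, "tz": 0, "rx": 0, "ry": 0, "rz": 0, "gripper": -1},
  {"tx": -0.065, "ty": 0.0825, "tz": 0, "rx": 0, "ry": 0, "rz": 0, "gripper": -1},
  {"tx": -0.065, "ty": 0.0825, "tz": 0, "rx": 0, "ry": 0, "rz": 0, "gripper": -1},
  {"tx": -0.065, "ty": 0.0825, "tz": 0, "rx": 0, "ry": 0, "rz": 0, "gripper": -1},
  {"tx": -0.065, "ty": 0.0825, "tz": 0, "rx": 0, "ry": 0, "rz": 0, "gripper": -1},
  {"tx": -0.03, "ty": 0.04, "tz": 0, "rx": 0, "ry": 0, "rz": -0.2, "gripper": -1},
  {"tx": 0, "ty": 0, "tz": 0, "rx": 0, "ry": 0, "rz": -0.25, "gripper": -1},
  {"tx": 0, "ty": 0, "tz": 0, "rx": 0, "ry": 0, "rz": -0.25, "gripper": -1},
  {"tx": 0, "ty": 0, "tz": 0, "rx": 0, "ry": 0, "rz": 0, "gripper": -1},
  {"tx": 0, "ty": 0, "tz": 0, "rx": 0, "ry": 0, "rz": 0, "gripper": -1},
])

```text
time_s: 12.6
ee_pos: [702.8, -258.0, 276.4]
ee_rot: [180.0, 0.0, 102.9]
force: [-0.3, -0.7, 0.7]
gripper_width: 91.0
gripper_force: 0.0
```

Run:
```python
from h import *
d=grab("wrist"); np.save("pics/w7.npy",d,allow_pickle=True)
print(env.state()["ee_pos"],env.state()["ee_rot"])
f=d["frame"][:,:,::-1]
a=f[:240,60:460]
cv2.imwrite("pics/w7.png",cv2.resize(a,(800,480),interpolation=cv2.INTER_CUBIC))
```

```text
[ 702.76635663 -257.9693575   276.32533947] [1.79984308e+02 6.79389128e-03 1.02943108e+02]
```

View pics/w7.png

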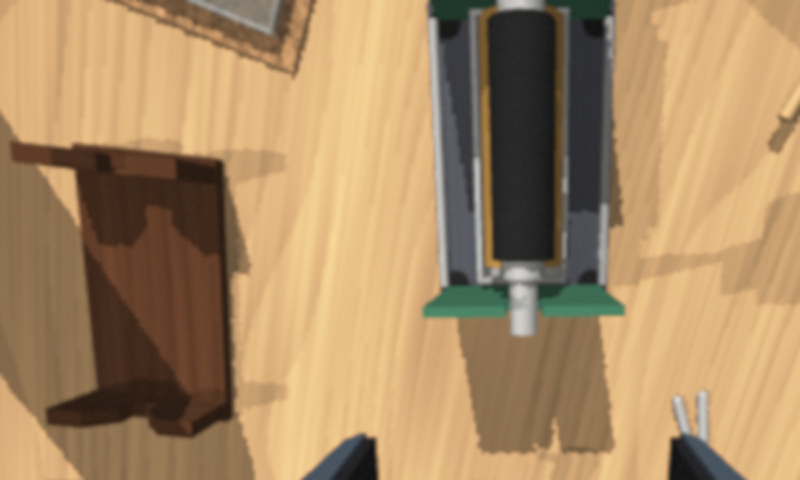

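The rubber roller lies at crop (522,10)–(525,262) and the wood stand around (155,290). Next I'll take a straight look at the wood stand, then the tray and the blue stand.

Emit:
send_rows([
  {"tx": -0.02, "ty": -0.06, "tz": 0, "rx": 0, "ry": 0, "rz": 0, "gripper": -1},
  {"tx": -0.033, "ty": -0.1, "tz": 0, "rx": 0, "ry": 0, "rz": 0, "gripper": -1},
  {"tx": -0.033, "ty": -0.1, "tz": 0, "rx": 0, "ry": 0, "rz": 0, "gripper": -1},
  {"tx": -0.033, "ty": -0.1, "tz": 0, "rx": 0, "ry": 0, "rz": 0, "gripper": -1},
  {"tx": -0.033, "ty": -0.1, "tz": 0, "rx": 0, "ry": 0, "rz": 0, "gripper": -1},
  {"tx": -0.033, "ty": -0.1, "tz": 0, "rx": 0, "ry": 0, "rz": 0.2, "gripper": -1},
  {"tx": 0, "ty": 0, "tz": 0, "rx": 0, "ry": 0, "rz": 0, "gripper": -1},
  {"tx": 0, "ty": 0, "tz": 0, "rx": 0, "ry": 0, "rz": 0, "gripper": -1},
])

```text
time_s: 13.65
ee_pos: [451.2, -411.2, 276.3]
ee_rot: [179.9, 0.0, 97.0]
force: [0.2, -0.6, -0.6]
gripper_width: 91.7
gripper_force: 0.0
```

Run:
```python
from h import *
print(env.state()["ee_pos"],env.state()["ee_rot"])
d=grab("wrist"); np.save("pics/w8.npy",d,allow_pickle=True); cv2.imwrite("pics/w8.png",d["frame"][:,:,::-1])
d=np.load("pics/w7.npy",allow_pickle=True).item()
for z in (107,125): print(ray(d,[(321,6),(322.5,131)],z))
```

```text
[ 451.18130457 -411.18274655  276.32274312] [1.79939307e+02 8.71075433e-03 9.69930156e+01]
[[ 662.07514507  -78.73397922  107.        ]
 [ 691.46522604 -199.47299038  107.        ]]
[[ 663.31323519  -84.14110916  125.        ]
 [ 691.14500857 -198.47835106  125.        ]]
```

Emit:
send_rows([
  {"tx": 0.06, "ty": 0, "tz": 0, "rx": 0, "ry": 0, "rz": 0, "gripper": -1},
  {"tx": 0.1, "ty": 0.03, "tz": 0, "rx": 0, "ry": 0, "rz": 0, "gripper": -1},
  {"tx": 0.1, "ty": 0.06, "tz": 0, "rx": 0, "ry": 0, "rz": 0, "gripper": -1},
  {"tx": 0.1, "ty": 0.06, "tz": 0, "rx": 0, "ry": 0, "rz": 0.2, "gripper": -1},
  {"tx": 0.1, "ty": 0.06, "tz": 0, "rx": 0, "ry": 0, "rz": 0, "gripper": -1},
  {"tx": 0.1, "ty": 0.06, "tz": 0, "rx": 0, "ry": 0, "rz": 0, "gripper": -1},
  {"tx": 0.1, "ty": 0.06, "tz": 0, "rx": 0, "ry": 0, "rz": 0, "gripper": -1},
  {"tx": 0.1, "ty": 0.06, "tz": 0, "rx": 0, "ry": 0, "rz": 0, "gripper": -1},
  {"tx": 0.08, "ty": 0.06, "tz": 0, "rx": 0, "ry": 0, "rz": 0, "gripper": -1},
  {"tx": 0, "ty": 0, "tz": 0, "rx": 0, "ry": 0, "rz": 0, "gripper": -1},
  {"tx": 0, "ty": 0, "tz": 0, "rx": 0, "ry": 0, "rz": 0, "gripper": -1},
])

```text
time_s: 15.08
ee_pos: [648.9, 19.9, 275.5]
ee_rot: [-179.9, 0.0, 91.1]
force: [0.8, -1.0, -0.9]
gripper_width: 91.4
gripper_force: 0.0
```

Run:
```python
from h import *
print(env.state()["ee_pos"],env.state()["ee_rot"])
d=grab("wrist"); np.save("pics/w9.npy",d,allow_pickle=True); cv2.imwrite("pics/w9.png",d["frame"][:,:,::-1])
```

```text
[648.85768651  19.86246752 275.49918189] [-1.79936984e+02  3.16639903e-02  9.11194778e+01]
```

Emit:
send_rows([
  {"tx": 0.04, "ty": -0.05, "tz": 0, "rx": 0, "ry": 0, "rz": 0, "gripper": -1},
  {"tx": 0.06, "ty": -0.09, "tz": 0, "rx": 0, "ry": 0, "rz": 0, "gripper": -1},
  {"tx": 0.06, "ty": -0.09, "tz": 0, "rx": 0, "ry": 0, "rz": 0, "gripper": -1},
  {"tx": 0.06, "ty": -0.09, "tz": 0, "rx": 0, "ry": 0, "rz": 0, "gripper": -1},
  {"tx": 0.06, "ty": -0.09, "tz": 0, "rx": 0, "ry": 0, "rz": 0, "gripper": -1},
  {"tx": 0, "ty": 0, "tz": 0, "rx": 0, "ry": 0, "rz": 0, "gripper": -1},
  {"tx": 0, "ty": 0, "tz": 0, "rx": 0, "ry": 0, "rz": 0, "gripper": -1},
])

```text
time_s: 16.0
ee_pos: [442.0, 154.6, 276.6]
ee_rot: [179.9, 0.0, 91.0]
force: [0.2, -0.5, 0.3]
gripper_width: 91.3
gripper_force: 0.0
```

Run:
```python
from h import *
print(env.state()["ee_pos"],env.state()["ee_rot"])
d=grab("wrist"); np.save("pics/w10.npy",d,allow_pickle=True); cv2.imwrite("pics/w10.png",d["frame"][:,:,::-1])
a=[cv2.resize(cv2.imread(f"pics/w{i}.png")[0:230,200:440],(400,383)) for i in (8,9,10)]
# 2 columns, scale 2 wood & blue, tray smaller
T=cv2.imread("pics/w9.png")[0:230,180:580]
B=np.zeros((600,800,3),np.uint8)
w8=cv2.imread("pics/w8.png"); w10=cv2.imread("pics/w10.png")
B[:368,:400]=cv2.resize(w8[0:230,195:445],(400,368)); B[:368,400:]=cv2.resize(w10[0:230,195:445],(400,368)); B[370:600,:400]=T
cv2.imwrite("pics/comb.png",B)
```

```text
[442.04295655 154.63914341 276.58764239] [1.79882793e+02 6.11177185e-03 9.09756079e+01]
```

View pics/comb.png

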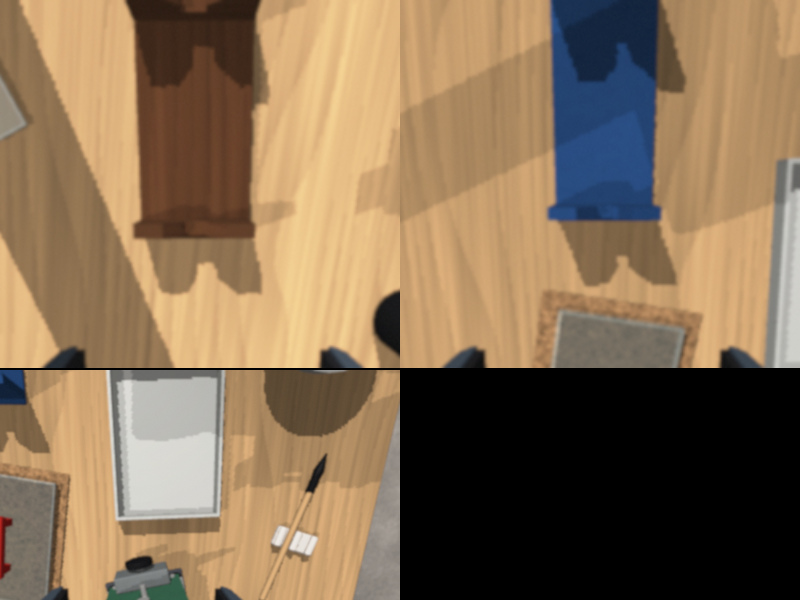

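Wood stand crop: near cheek corners are at (135,222)–(254,238), base edges at x 137–143 and 254–250. Blue stand crop: near cheek at (549,207)–(660,220). Tray crop: near edge at (118,519)–(219,517).

Run:
```python
from h import *
np.set_printoptions(precision=1,suppress=True)
for f,pl,off,z in ((8,[(135,222),(254,222),(135,238),(254,238)],(0,195),62),(8,[(136,100),(255,100),(142,215),(251,215)],(0,195),12),
  (10,[(549,207),(660,205),(549,221),(660,219)],(400,195),71),(10,[(552,80),(658,80),(556,200),(654,200)],(400,195),6)):
    d=np.load(f"pics/w{f}.npy",allow_pickle=True).item()
    p=[((x-off[0])/1.6+off[1],y/1.6) for x,y in pl]; q=ray(d,p,z)[:,:2]; print(f,z,d["c"]); print(q,"\n mids",(q[0]+q[1])/2,(q[2]+q[3])/2, "width",np.linalg.norm(q[1]-q[0]),np.linalg.norm(q[3]-q[2]))
d=np.load("pics/w9.npy",allow_pickle=True).item()
q=ray(d,[(118+180,149),(219+180,147),(108+180,2),(224+180,2)],28); print(q)
# dominant colours masks: wood / blue contour full
for f,lo,hi in ((8,(0,80,15),(14,255,120)),(10,(105,120,30),(125,255,255))):
    d=np.load(f"pics/w{f}.npy",allow_pickle=True).item(); m=mask(d,lo,hi); m[245:]=0
    c=blobs(m,500)[0].reshape(-1,2)
    for r in (70,90,110,130): 
        k=c[c[:,1]==r,0]; z=12 if f==8 else 6; q=ray(d,[(k.min(),r),(k.max()+1,r)],z); print(f,r,k.min(),k.max(),q[:,:2].ravel(),q.mean(0)[:2],np.linalg.norm(q[1]-q[0]))
    print(c.min(0),c.max(0))
```

```text
8 62 [ 441.7 -332.5  446.4]
[[ 392.4 -370.8]
 [ 488.1 -359.1]
 [ 393.4 -383.6]
 [ 490.1 -371.8]] 
 mids [ 440.2 -364.9] [ 441.8 -377.7] width 96.45335130804212 97.3697851249927
8 12 [ 441.7 -332.5  446.4]
[[ 378.4 -273.4]
 [ 479.4 -261. ]
 [ 391.8 -368.7]
 [ 490.5 -356.7]] 
 mids [ 428.9 -267.2] [ 441.1 -362.7] width 101.69998441730189 99.43022522337682
10 71 [440.7 233.9 446.7]
[[400.4 213.6]
 [487.5 216.5]
 [400.3 202.7]
 [488.1 205.8]] 
 mids [444. 215.] [444.2 204.3] width 87.12294262488999 87.83950249677885
10 6 [440.7 233.9 446.7]
[[397.6 316.3]
 [488.5 317.8]
 [400.  216.4]
 [489.9 217.9]] 
 mids [443.1 317.1] [444.9 217.1] width 90.90718937963216 89.90179936075687
[[615.5  49.3  28. ]
 [758.9  54.9  28. ]
 [603.6 231.3  28. ]
 [748.3 234.1  28. ]]
8 70 283 352 [ 383.3 -282.4  478.9 -270.6] [ 431.1 -276.5] 96.35295444717678
8 90 283 352 [ 385.5 -308.2  482.9 -296.2] [ 434.2 -302.2] 98.087133970586
8 110 284 351 [ 389.2 -334.7  485.5 -323. ] [ 437.4 -328.8] 97.03102867019031
8 130 285 351 [ 393.  -362.3  489.7 -350.5] [ 441.4 -356.4] 97.38952950729539
[275   0] [357 149]
10 70 293 354 [401.5 291.  488.  292.5] [444.8 291.7] 86.58038661079962
10 90 294 353 [402.6 264.7 487.9 266.2] [445.3 265.5] 85.29514011940569
10 110 294 352 [402.4 237.5 487.8 239. ] [445.1 238.2] 85.40971791928166
10 130 292 355 [399.2 209.2 493.5 210.8] [446.4 210. ] 94.37795947156732
[290   0] [357 137]
```

Emit:
send_rows([
  {"tx": -0.04, "ty": 0.03, "tz": 0, "rx": 0, "ry": 0, "rz": 0, "gripper": -1},
  {"tx": -0.086, "ty": 0.066, "tz": 0, "rx": 0, "ry": 0, "rz": 0, "gripper": -1},
  {"tx": -0.086, "ty": 0.066, "tz": 0, "rx": 0, "ry": 0, "rz": 0, "gripper": -1},
  {"tx": -0.086, "ty": 0.066, "tz": 0, "rx": 0, "ry": 0, "rz": 0, "gripper": -1},
  {"tx": -0.086, "ty": 0.066, "tz": 0, "rx": 0, "ry": 0, "rz": 0, "gripper": -1},
  {"tx": -0.086, "ty": 0.066, "tz": 0, "rx": 0, "ry": 0, "rz": 0, "gripper": -1},
  {"tx": -0.086, "ty": 0.066, "tz": 0, "rx": 0, "ry": 0, "rz": 0, "gripper": -1},
  {"tx": -0.042, "ty": 0.034, "tz": 0, "rx": 0, "ry": 0, "rz": 0, "gripper": -1},
  {"tx": 0, "ty": 0, "tz": 0.05, "rx": 0, "ry": 0, "rz": -0.213, "gripper": -1},
  {"tx": 0, "ty": 0, "tz": 0.06, "rx": 0, "ry": 0, "rz": -0.2, "gripper": -1},
  {"tx": 0, "ty": 0, "tz": 0.04, "rx": 0, "ry": 0, "rz": 0, "gripper": -1},
  {"tx": 0, "ty": 0, "tz": 0, "rx": 0, "ry": 0, "rz": 0, "gripper": -1},
])

```text
time_s: 17.55
ee_pos: [676.2, -141.0, 198.2]
ee_rot: [-179.8, -0.1, 103.3]
force: [-0.8, -0.6, -0.0]
gripper_width: 91.3
gripper_force: 0.0
```

Emit:
send_rows([
  {"tx": 0.001, "ty": 0.0015, "tz": 0.05, "rx": 0, "ry": 0, "rz": 0, "gripper": -1},
  {"tx": 0, "ty": 0, "tz": 0.06, "rx": 0, "ry": 0, "rz": 0, "gripper": -1},
  {"tx": 0, "ty": 0, "tz": 0.06, "rx": 0, "ry": 0, "rz": 0, "gripper": -1},
  {"tx": 0, "ty": 0, "tz": 0.03, "rx": 0, "ry": 0, "rz": 0, "gripper": -1},
  {"tx": 0, "ty": 0, "tz": 0.016, "rx": 0, "ry": 0, "rz": 0, "gripper": -1},
  {"tx": 0, "ty": 0, "tz": 0, "rx": 0, "ry": 0, "rz": 0, "gripper": 1},
  {"tx": 0, "ty": 0, "tz": 0, "rx": 0, "ry": 0, "rz": 0, "gripper": 1},
  {"tx": 0, "ty": 0, "tz": 0, "rx": 0, "ry": 0, "rz": 0, "gripper": 1},
  {"tx": 0, "ty": 0, "tz": 0, "rx": 0, "ry": 0, "rz": 0, "gripper": 1},
  {"tx": 0, "ty": 0, "tz": 0, "rx": 0, "ry": 0, "rz": 0, "gripper": 1},
  {"tx": 0, "ty": 0, "tz": 0, "rx": 0, "ry": 0, "rz": 0, "gripper": 1},
  {"tx": 0, "ty": 0, "tz": 0, "rx": 0, "ry": 0, "rz": 0, "gripper": 1},
], grip_force=30)

```text
time_s: 19.05
ee_pos: [675.4, -139.1, 92.6]
ee_rot: [-179.7, -0.0, 103.4]
force: [-4.9, -1.7, 1.2]
gripper_width: 35.5
gripper_force: 30.0
```

Emit:
send_rows([
  {"tx": 0, "ty": 0, "tz": 0, "rx": 0, "ry": 0, "rz": 0, "gripper": 1},
  {"tx": 0, "ty": 0, "tz": -0.01, "rx": 0, "ry": 0, "rz": 0, "gripper": 1},
  {"tx": 0, "ty": 0, "tz": -0.02, "rx": 0, "ry": 0, "rz": 0, "gripper": 1},
  {"tx": 0, "ty": 0, "tz": -0.03, "rx": 0, "ry": 0, "rz": 0, "gripper": 1},
  {"tx": 0, "ty": 0, "tz": -0.05, "rx": 0, "ry": 0, "rz": 0, "gripper": 1},
  {"tx": 0, "ty": 0, "tz": -0.06, "rx": 0, "ry": 0, "rz": 0, "gripper": 1},
  {"tx": 0, "ty": 0, "tz": -0.03, "rx": 0, "ry": 0, "rz": 0, "gripper": 1},
  {"tx": 0, "ty": 0, "tz": 0, "rx": 0, "ry": 0, "rz": 0, "gripper": 1},
  {"tx": 0, "ty": 0, "tz": 0, "rx": 0, "ry": 0, "rz": 0, "gripper": 1},
])

```text
time_s: 20.18
ee_pos: [676.9, -138.6, 191.8]
ee_rot: [-179.9, -0.1, 103.4]
force: [-1.1, -0.1, -2.2]
gripper_width: 35.3
gripper_force: 30.0
```

Run:
```python
from h import *
print(env.state()["ee_pos"],env.state()["ee_rot"])
d=grab("wrist"); np.save("pics/w11.npy",d,allow_pickle=True);s=grab("scene"); a=grab("side")
B=np.zeros((600,640,3),np.uint8); B[:300]=d["frame"][:300]; B[300:,:320]=cv2.resize(s["frame"][180:330,270:430],(320,300)); B[300:,320:]=cv2.resize(a["frame"][130:280,330:490],(320,300))
cv2.imwrite("pics/c11.png",B[:,:,::-1])
```

```text
[ 676.89313642 -138.56115877  191.75294003] [-1.79896863e+02 -5.50959883e-02  1.03410655e+02]
```

View pics/c11.png

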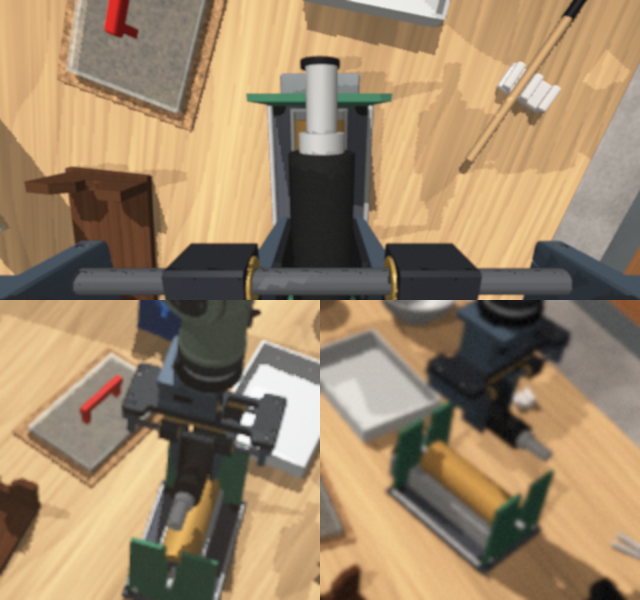

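The roller is held clear of the machine and the brass roller is in place. The wrist view shows the journal end at (321,65) and the face edge at row 152.

Run:
```python
from h import *
d=np.load("pics/w11.npy",allow_pickle=True).item()
t=np.array([676.9,-138.6,0]); R=Rot.from_euler("z",103.4,degrees=True).as_matrix()
for z,e,p in ((210,102,(321,67)),(224,60,(322,152))): print((ray(d,p,z)[0]-t)@R, e)
t=np.array([676.9,-138.6]); g=np.array([431.2,-286.3]); print((np.append(g-t,0)@R)*[1,-1,1])
```

```text
[100.45275022  -0.42083307 210.        ] 102
[ 61.57432963  -0.91293599 224.        ] 60
[ -86.73853732 -273.24019862    0.        ]
```

Emit:
send_rows([
  {"tx": -0.015, "ty": -0.046, "tz": 0, "rx": 0, "ry": 0, "rz": 0, "gripper": 1},
  {"tx": -0.028, "ty": -0.09, "tz": 0, "rx": 0, "ry": 0, "rz": 0, "gripper": 1},
  {"tx": -0.029, "ty": -0.09, "tz": 0, "rx": 0, "ry": 0, "rz": 0, "gripper": 1},
  {"tx": -0.029, "ty": -0.09, "tz": 0, "rx": 0, "ry": 0, "rz": 0, "gripper": 1},
  {"tx": -0.029, "ty": -0.09, "tz": 0, "rx": 0, "ry": 0, "rz": 0, "gripper": 1},
  {"tx": -0.029, "ty": -0.09, "tz": 0, "rx": 0, "ry": 0, "rz": 0, "gripper": 1},
  {"tx": -0.014, "ty": -0.05, "tz": 0.01, "rx": 0, "ry": 0, "rz": 0, "gripper": 1},
  {"tx": 0, "ty": 0, "tz": 0.04, "rx": 0, "ry": 0, "rz": 0.1, "gripper": 1},
  {"tx": 0, "ty": 0, "tz": 0.06, "rx": 0, "ry": 0, "rz": 0.103, "gripper": 1},
  {"tx": 0, "ty": 0, "tz": 0.06, "rx": 0, "ry": 0, "rz": 0, "gripper": 1},
  {"tx": 0, "ty": 0, "tz": 0.05, "rx": 0, "ry": 0, "rz": 0, "gripper": 1},
  {"tx": 0, "ty": 0, "tz": 0.02, "rx": 0, "ry": 0, "rz": 0, "gripper": 1},
])

```text
time_s: 21.82
ee_pos: [431.1, -285.6, 71.3]
ee_rot: [-179.9, -0.1, 97.3]
force: [0.6, 0.1, -3.1]
gripper_width: 35.1
gripper_force: 30.0
```

Run:
```python
from h import *
s=env.state();print(s["ee_pos"],s["ee_rot"],s["force"])
d=grab("wrist"); np.save("pics/w12.npy",d,allow_pickle=True)
a=grab("scene");b=grab("side")
B=np.zeros((600,640,3),np.uint8); B[:260]=d["frame"][:260]; B[260:560,:320]=cv2.resize(a["frame"][240:340,210:317],(320,300)); B[260:560,320:]=cv2.resize(b["frame"][250:350,300:407],(320,300))
cv2.imwrite("pics/c12.png",B[:560,:,::-1])
```

```text
[ 431.07226203 -285.57632517   71.33357154] [-1.79867232e+02 -1.25278859e-01  9.73164093e+01] [ 0.55771861  0.05464284 -3.09730163]
```

View pics/c12.png

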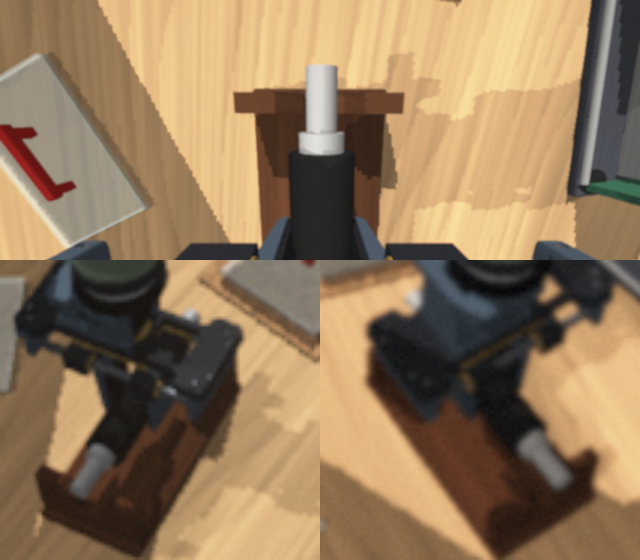

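The journal at (321,100) is centred over the far cheek, which spans x 235–404. Quick check of the along-axis offset.

Run:
```python
from h import *
d=np.load("pics/w12.npy",allow_pickle=True).item()
t=np.array([431.1,-285.6,0]); R=Rot.from_euler("z",97.3,degrees=True).as_matrix()
print((ray(d,[(235,93),(404,93),(235,112),(404,112)],62)-t)@R)
```

```text
[[ 90.48193523  49.71575873  62.        ]
 [ 90.47481214 -48.48720334  62.        ]
 [ 79.88418188  50.58266746  62.        ]
 [ 79.88831077 -49.31963881  62.        ]]
```

Emit:
send_rows([
  {"tx": 0, "ty": 0, "tz": 0.02, "rx": 0, "ry": 0, "rz": 0, "gripper": 1},
  {"tx": 0, "ty": 0, "tz": 0.02, "rx": 0, "ry": 0, "rz": 0, "gripper": 1},
  {"tx": 0, "ty": 0, "tz": 0.02, "rx": 0, "ry": 0, "rz": 0, "gripper": 1},
  {"tx": 0, "ty": 0, "tz": 0.01, "rx": 0, "ry": 0, "rz": 0, "gripper": 1},
  {"tx": 0, "ty": 0, "tz": 0.01, "rx": 0, "ry": 0, "rz": 0, "gripper": 1},
  {"tx": 0, "ty": 0, "tz": 0.008, "rx": 0, "ry": 0, "rz": 0, "gripper": 1},
  {"tx": 0, "ty": 0, "tz": 0, "rx": 0, "ry": 0, "rz": 0, "gripper": 1},
])

```text
time_s: 22.85
ee_pos: [431.2, -286.0, 28.5]
ee_rot: [-179.9, -0.1, 97.3]
force: [-3.7, -0.7, -3.3]
gripper_width: 35.4
gripper_force: 30.0
```

Emit:
send_rows([
  {"tx": 0, "ty": 0, "tz": 0.003, "rx": 0, "ry": 0, "rz": 0, "gripper": 1},
  {"tx": 0, "ty": 0, "tz": 0.002, "rx": 0, "ry": 0, "rz": 0, "gripper": 1},
  {"tx": 0, "ty": 0, "tz": 0, "rx": 0, "ry": 0, "rz": 0, "gripper": 1},
  {"tx": 0, "ty": 0, "tz": 0, "rx": 0, "ry": 0, "rz": 0, "gripper": 1},
])

```text
time_s: 23.35
ee_pos: [431.3, -286.0, 26.5]
ee_rot: [-179.9, -0.0, 97.3]
force: [-4.5, -0.7, -1.5]
gripper_width: 35.5
gripper_force: 30.0
```

Emit:
send_rows([
  {"tx": 0, "ty": 0, "tz": 0.002, "rx": 0, "ry": 0, "rz": 0, "gripper": 1},
  {"tx": 0, "ty": 0, "tz": 0.001, "rx": 0, "ry": 0, "rz": 0, "gripper": 1},
  {"tx": 0, "ty": 0, "tz": 0, "rx": 0, "ry": 0, "rz": 0, "gripper": 1},
])

```text
time_s: 23.72
ee_pos: [431.3, -286.1, 26.3]
ee_rot: [-179.9, -0.0, 97.3]
force: [-7.5, 0.9, 8.9]
gripper_width: 35.7
gripper_force: 30.0
```

Emit:
send_rows([
  {"tx": 0, "ty": 0, "tz": 0, "rx": 0, "ry": 0, "rz": 0, "gripper": -1},
  {"tx": 0, "ty": 0, "tz": 0, "rx": 0, "ry": 0, "rz": 0, "gripper": -1},
  {"tx": 0, "ty": 0, "tz": 0, "rx": 0, "ry": 0, "rz": 0, "gripper": -1},
  {"tx": 0, "ty": 0, "tz": 0, "rx": 0, "ry": 0, "rz": 0, "gripper": -1},
  {"tx": 0, "ty": 0, "tz": 0, "rx": 0, "ry": 0, "rz": 0, "gripper": -1},
  {"tx": 0, "ty": 0, "tz": -0.02, "rx": 0, "ry": 0, "rz": 0, "gripper": -1},
  {"tx": 0, "ty": 0, "tz": -0.07, "rx": 0, "ry": 0, "rz": 0, "gripper": -1},
  {"tx": 0, "ty": 0, "tz": -0.1, "rx": 0, "ry": 0, "rz": 0, "gripper": -1},
  {"tx": 0, "ty": 0, "tz": -0.1, "rx": 0, "ry": 0, "rz": 0, "gripper": -1},
  {"tx": 0, "ty": 0, "tz": -0.1, "rx": 0, "ry": 0, "rz": 0, "gripper": -1},
  {"tx": 0, "ty": 0, "tz": -0.08, "rx": 0, "ry": 0, "rz": 0, "gripper": -1},
])

```text
time_s: 25.1
ee_pos: [432.1, -286.2, 263.1]
ee_rot: [179.9, 0.1, 97.3]
force: [0.4, -0.3, -0.1]
gripper_width: 91.1
gripper_force: 0.0
```

Emit:
send_rows([
  {"tx": 0, "ty": 0.04, "tz": 0, "rx": 0, "ry": 0, "rz": 0, "gripper": -1},
  {"tx": 0, "ty": 0.1, "tz": 0, "rx": 0, "ry": 0, "rz": 0, "gripper": -1},
  {"tx": 0, "ty": 0.1, "tz": 0, "rx": 0, "ry": 0, "rz": 0, "gripper": -1},
  {"tx": 0, "ty": 0.1, "tz": 0, "rx": 0, "ry": 0, "rz": 0, "gripper": -1},
  {"tx": 0.005, "ty": 0.1, "tz": 0, "rx": 0, "ry": 0, "rz": 0, "gripper": -1},
  {"tx": 0.005, "ty": 0.08, "tz": 0, "rx": 0, "ry": 0, "rz": 0, "gripper": -1},
  {"tx": 0, "ty": 0.028, "tz": 0, "rx": 0, "ry": 0, "rz": -0.103, "gripper": -1},
  {"tx": 0, "ty": 0, "tz": 0, "rx": 0, "ry": 0, "rz": -0.1, "gripper": -1},
  {"tx": 0, "ty": 0, "tz": 0, "rx": 0, "ry": 0, "rz": 0, "gripper": -1},
  {"tx": 0, "ty": 0, "tz": 0, "rx": 0, "ry": 0, "rz": 0, "gripper": -1},
])

```text
time_s: 26.35
ee_pos: [703.0, -246.1, 259.3]
ee_rot: [-180.0, -0.0, 103.4]
force: [0.4, -0.3, -0.5]
gripper_width: 91.4
gripper_force: 0.0
```

Run:
```python
from h import *
np.set_printoptions(precision=1,suppress=True)
s=env.state();print(s["ee_pos"],s["ee_rot"])
d=grab("wrist"); np.save("pics/w13.npy",d,allow_pickle=True);cv2.imwrite("pics/w13.png",d["frame"][:,:,::-1])
hsv=cv2.cvtColor(d["frame"],cv2.COLOR_RGB2HSV)
m=mask(d,(12,140,60),(26,255,255)); m[235:]=0
t=np.r_[s["ee_pos"][:2],0]; R=Rot.from_euler("z",s["ee_rot"][2],degrees=True).as_matrix()
for c in blobs(m,200)[:4]:
    print(cv2.contourArea(c),cv2.boundingRect(c))
    for z in (63,85): r=rect(d,c,z); print(z,np.array(r[0]),np.array(r[1]),r[2],(np.append(r[0],0)-t)@R)
for r in (40,80,120): print(r,hsv[r,250:400:10].tolist())
```

```text
[ 703.  -246.1  259.3] [-180.    -0.   103.4]
5226.5 (299, 9, 42, 137)
63 [ 675.3 -134.2] [ 47.2 148.3] 13.362932205200195 [115.3   1.1   0. ]
85 [ 675.9 -136.3] [ 44.3 139.4] 13.362848281860352 [113.1   1.    0. ]
344.5 (620, 199, 20, 37)
63 [1117.8 -207.1] [24.7 53.3] 30.225601196289062 [ -57.9 -412.5    0. ]
85 [1091.8 -204.8] [23.2 50.1] 30.225608825683594 [ -49.7 -387.8    0. ]
40 [[17, 109, 230], [17, 109, 230], [16, 111, 222], [113, 24, 86], [120, 20, 64], [18, 156, 121], [18, 155, 184], [18, 157, 210], [18, 156, 175], [17, 119, 90], [114, 25, 52], [120, 25, 52], [16, 112, 195], [17, 110, 224], [17, 110, 223]]
80 [[17, 108, 232], [17, 109, 226], [17, 108, 227], [113, 23, 90], [120, 25, 62], [18, 156, 165], [18, 157, 209], [18, 156, 209], [18, 155, 173], [17, 93, 102], [114, 26, 49], [120, 4, 63], [16, 113, 192], [17, 108, 227], [17, 108, 228]]
120 [[17, 108, 229], [17, 108, 228], [17, 111, 223], [120, 2, 104], [113, 23, 98], [18, 151, 159], [18, 155, 215], [18, 157, 209], [18, 155, 170], [17, 47, 98], [120, 22, 83], [23, 7, 145], [16, 111, 126], [17, 109, 226], [16, 110, 224]]
```

Emit:
send_rows([
  {"tx": 0.05, "ty": 0.001, "tz": 0, "rx": 0, "ry": 0, "rz": 0, "gripper": -1},
  {"tx": 0.09, "ty": 0, "tz": 0, "rx": 0, "ry": 0, "rz": 0, "gripper": -1},
  {"tx": 0.07, "ty": 0, "tz": 0.03, "rx": 0, "ry": 0, "rz": 0, "gripper": -1},
  {"tx": 0.018, "ty": 0, "tz": 0.06, "rx": 0, "ry": 0, "rz": 0, "gripper": -1},
  {"tx": 0, "ty": 0, "tz": 0.07, "rx": 0, "ry": 0, "rz": 0, "gripper": -1},
  {"tx": 0, "ty": 0, "tz": 0.07, "rx": 0, "ry": 0, "rz": 0, "gripper": -1},
  {"tx": 0, "ty": 0, "tz": 0.07, "rx": 0, "ry": 0, "rz": 0, "gripper": -1},
  {"tx": 0, "ty": 0, "tz": 0.06, "rx": 0, "ry": 0, "rz": 0, "gripper": -1},
  {"tx": 0, "ty": 0, "tz": 0.03, "rx": 0, "ry": 0, "rz": 0, "gripper": -1},
  {"tx": 0, "ty": 0, "tz": 0.02, "rx": 0, "ry": 0, "rz": 0, "gripper": -1},
  {"tx": 0, "ty": 0, "tz": 0, "rx": 0, "ry": 0, "rz": 0, "gripper": -1},
  {"tx": 0, "ty": 0, "tz": 0, "rx": 0, "ry": 0, "rz": 0, "gripper": -1},
])

```text
time_s: 27.9
ee_pos: [678.0, -135.5, 56.2]
ee_rot: [179.9, 0.1, 103.4]
force: [0.7, 0.4, -0.7]
gripper_width: 91.2
gripper_force: 0.0
```

Emit:
send_rows([
  {"tx": 0, "ty": -0.003, "tz": 0.01, "rx": 0, "ry": 0, "rz": 0, "gripper": -1},
  {"tx": 0, "ty": 0, "tz": 0.005, "rx": 0, "ry": 0, "rz": 0, "gripper": -1},
  {"tx": 0, "ty": 0, "tz": 0, "rx": 0, "ry": 0, "rz": 0, "gripper": 1},
  {"tx": 0, "ty": 0, "tz": 0, "rx": 0, "ry": 0, "rz": 0, "gripper": 1},
  {"tx": 0, "ty": 0, "tz": 0, "rx": 0, "ry": 0, "rz": 0, "gripper": 1},
  {"tx": 0, "ty": 0, "tz": 0, "rx": 0, "ry": 0, "rz": 0, "gripper": 1},
  {"tx": 0, "ty": 0, "tz": 0, "rx": 0, "ry": 0, "rz": 0, "gripper": 1},
  {"tx": 0, "ty": 0, "tz": 0, "rx": 0, "ry": 0, "rz": 0, "gripper": 1},
  {"tx": 0, "ty": 0, "tz": 0, "rx": 0, "ry": 0, "rz": 0, "gripper": 1},
], grip_force=45)

```text
time_s: 29.02
ee_pos: [675.2, -135.7, 47.4]
ee_rot: [-179.9, -0.0, 103.4]
force: [-1.6, -0.1, 1.1]
gripper_width: 49.1
gripper_force: 45.0
```

Emit:
send_rows([
  {"tx": 0, "ty": 0, "tz": -0.01, "rx": 0, "ry": 0, "rz": 0, "gripper": 1},
  {"tx": 0, "ty": 0, "tz": -0.02, "rx": 0, "ry": 0, "rz": 0, "gripper": 1},
  {"tx": 0, "ty": 0, "tz": -0.03, "rx": 0, "ry": 0, "rz": 0, "gripper": 1},
  {"tx": 0, "ty": 0, "tz": -0.05, "rx": 0, "ry": 0, "rz": 0, "gripper": 1},
  {"tx": 0, "ty": 0, "tz": -0.06, "rx": 0, "ry": 0, "rz": 0, "gripper": 1},
  {"tx": 0, "ty": 0, "tz": -0.06, "rx": 0, "ry": 0, "rz": 0, "gripper": 1},
  {"tx": 0, "ty": 0, "tz": -0.06, "rx": 0, "ry": 0, "rz": 0, "gripper": 1},
  {"tx": 0, "ty": 0, "tz": -0.03, "rx": 0, "ry": 0, "rz": 0, "gripper": 1},
  {"tx": 0, "ty": 0, "tz": 0, "rx": 0, "ry": 0, "rz": 0, "gripper": 1},
  {"tx": 0, "ty": 0, "tz": 0, "rx": 0, "ry": 0, "rz": 0, "gripper": 1},
])

```text
time_s: 30.28
ee_pos: [674.9, -135.5, 205.9]
ee_rot: [-179.9, -0.1, 103.4]
force: [0.0, 0.6, -6.4]
gripper_width: 49.4
gripper_force: 45.0
```

Run:
```python
from h import *
np.set_printoptions(precision=1,suppress=True)
s=env.state();print(s["ee_pos"],s["ee_rot"],s["force"],s["torque"],s["gripper_width"])
d=grab("wrist"); np.save("pics/w14.npy",d,allow_pickle=True);cv2.imwrite("pics/w14.png",d["frame"][:,:,::-1])
m=mask(d,(12,135,40),(26,255,255)); m[300:]=0; m[:,:260]=0; m[:,380:]=0
t=np.r_[s["ee_pos"][:2],0]; R=Rot.from_euler("z",s["ee_rot"][2],degrees=True).as_matrix()
for c in blobs(m,100)[:3]:
    b=cv2.boundingRect(c); print(b); z=s["ee_pos"][2]+15.6
    print((ray(d,[(b[0],b[1]+15),(b[0]+b[2],b[1]+15)],z)-t)@R,(ray(d,(321,b[1]),z+25)-t)@R)
```

```text
[ 674.9 -135.5  205.9] [-179.9   -0.1  103.4] [ 0.   0.6 -6.4] [-0. -0.  0.] 49.42476885580369
(276, 131, 93, 138)
[[ 62.6  23.2 221.5]
 [ 62.6 -25.6 221.5]] [[ 71.7  -0.5 246.5]]
(283, 296, 80, 5)
[[-39.1  23.3 221.5]
 [-39.  -26.5 221.5]] [[-11.   -0.5 246.5]]
```

Emit:
send_rows([
  {"tx": 0.045, "ty": -0.012, "tz": 0, "rx": 0, "ry": 0, "rz": 0, "gripper": 1},
  {"tx": 0.09, "ty": -0.024, "tz": 0, "rx": 0, "ry": 0, "rz": 0, "gripper": 1},
  {"tx": 0.09, "ty": -0.024, "tz": 0, "rx": 0, "ry": 0, "rz": 0, "gripper": 1},
  {"tx": 0.09, "ty": -0.024, "tz": 0, "rx": 0, "ry": 0, "rz": 0, "gripper": 1},
  {"tx": 0.09, "ty": -0.024, "tz": 0, "rx": 0, "ry": 0, "rz": 0, "gripper": 1},
  {"tx": 0.09, "ty": -0.024, "tz": 0, "rx": 0, "ry": 0, "rz": 0, "gripper": 1},
  {"tx": 0.09, "ty": -0.024, "tz": 0, "rx": 0, "ry": 0, "rz": 0, "gripper": 1},
  {"tx": 0.09, "ty": -0.024, "tz": 0, "rx": 0, "ry": 0, "rz": 0, "gripper": 1},
  {"tx": 0.09, "ty": -0.024, "tz": 0, "rx": 0, "ry": 0, "rz": 0, "gripper": 1},
  {"tx": 0.09, "ty": -0.024, "tz": 0, "rx": 0, "ry": 0, "rz": 0, "gripper": 1},
  {"tx": 0.06, "ty": -0.015, "tz": 0, "rx": 0, "ry": 0, "rz": 0, "gripper": 1},
  {"tx": 0.03, "ty": -0.008, "tz": 0, "rx": 0, "ry": 0, "rz": 0, "gripper": 1},
])

```text
time_s: 31.82
ee_pos: [442.9, 295.7, 206.6]
ee_rot: [-179.9, 0.0, 103.5]
force: [-0.1, 1.0, -7.0]
gripper_width: 49.3
gripper_force: 45.0
```

Emit:
send_rows([
  {"tx": 0, "ty": 0, "tz": 0.02, "rx": 0, "ry": 0, "rz": 0.1, "gripper": 1},
  {"tx": 0, "ty": 0, "tz": 0.05, "rx": 0, "ry": 0, "rz": 0.2, "gripper": 1},
  {"tx": 0, "ty": 0, "tz": 0.06, "rx": 0, "ry": 0, "rz": 0.113, "gripper": 1},
  {"tx": 0, "ty": 0, "tz": 0.06, "rx": 0, "ry": 0, "rz": 0, "gripper": 1},
  {"tx": 0, "ty": 0, "tz": 0.04, "rx": 0, "ry": 0, "rz": 0, "gripper": 1},
  {"tx": 0, "ty": 0, "tz": 0.01, "rx": 0, "ry": 0, "rz": 0, "gripper": 1},
  {"tx": 0, "ty": 0, "tz": 0, "rx": 0, "ry": 0, "rz": 0, "gripper": 1},
  {"tx": 0, "ty": 0, "tz": 0, "rx": 0, "ry": 0, "rz": 0, "gripper": 1},
])

```text
time_s: 32.83
ee_pos: [444.9, 295.2, 88.4]
ee_rot: [179.9, -0.1, 91.0]
force: [0.2, -0.8, -5.9]
gripper_width: 49.3
gripper_force: 45.0
```

Run:
```python
from h import *
np.set_printoptions(precision=1,suppress=True)
s=env.state();print(s["ee_pos"],s["ee_rot"],s["force"])
d=grab("wrist"); np.save("pics/w15.npy",d,allow_pickle=True);cv2.imwrite("pics/w15.png",d["frame"][:,:,::-1])
m=mask(d,(105,110,25),(125,255,255)); m[200:]=0
t=np.r_[s["ee_pos"][:2],0]; R=Rot.from_euler("z",s["ee_rot"][2],degrees=True).as_matrix()
for c in blobs(m,100)[:4]:
    x,y,w,h=cv2.boundingRect(c); k=c.reshape(-1,2); print(x,y,w,h)
    print("widths",[(r,k[k[:,1]==r,0].min(),k[k[:,1]==r,0].max()) for r in range(y,y+h,4)])
```

```text
[444.9 295.2  88.4] [179.9  -0.1  91. ] [ 0.2 -0.8 -5.9]
245 90 69 111
widths [(90, np.int32(267), np.int32(312)), (94, np.int32(245), np.int32(313)), (98, np.int32(245), np.int32(313)), (102, np.int32(245), np.int32(313)), (106, np.int32(249), np.int32(313)), (110, np.int32(266), np.int32(312)), (114, np.int32(267), np.int32(313)), (118, np.int32(267), np.int32(313)), (122, np.int32(267), np.int32(313)), (126, np.int32(267), np.int32(298)), (130, np.int32(267), np.int32(280)), (134, np.int32(267), np.int32(273)), (138, np.int32(268), np.int32(273)), (142, np.int32(268), np.int32(273)), (146, np.int32(268), np.int32(273)), (150, np.int32(268), np.int32(274)), (154, np.int32(268), np.int32(274)), (158, np.int32(269), np.int32(274)), (162, np.int32(269), np.int32(274)), (166, np.int32(269), np.int32(274)), (170, np.int32(269), np.int32(274)), (174, np.int32(270), np.int32(275)), (178, np.int32(270), np.int32(275)), (182, np.int32(270), np.int32(275)), (186, np.int32(270), np.int32(275)), (190, np.int32(270), np.int32(275)), (194, np.int32(271), np.int32(276)), (198, np.int32(271), np.int32(276))]
331 90 59 41
widths [(90, np.int32(336), np.int32(357)), (94, np.int32(331), np.int32(389)), (98, np.int32(331), np.int32(389)), (102, np.int32(331), np.int32(388)), (106, np.int32(331), np.int32(387)), (110, np.int32(332), np.int32(370)), (114, np.int32(332), np.int32(370)), (118, np.int32(331), np.int32(370)), (122, np.int32(331), np.int32(370)), (126, np.int32(346), np.int32(369)), (130, np.int32(363), np.int32(369))]
```

Run:
```python
from h import *
np.set_printoptions(precision=1,suppress=True)
s=env.state(); d=np.load("pics/w15.npy",allow_pickle=True).item()
t=np.r_[s["ee_pos"][:2],0]; R=Rot.from_euler("z",s["ee_rot"][2],degrees=True).as_matrix()
print((ray(d,[(245,92.5),(390,92.5),(245,107),(389,107)],71)-t)@R)
print((ray(d,[(313,98),(331,98)],104)-t)@R)
p=blobs(mask(d,(12,135,40),(26,255,255)),100)
for y in (131,135,139,145,150):
  k=d["frame"][y,270:375]; hs=cv2.cvtColor(k[None],cv2.COLOR_RGB2HSV)[0]; i=np.where((hs[:,0]>12)&(hs[:,0]<26)&(hs[:,1]>135))[0]; print(y,270+i.min() if len(i) else None,270+i.max() if len(i) else None)
```

```text
[[ 91.3  45.6  71. ]
 [ 91.3 -42.3  71. ]
 [ 82.9  46.2  71. ]
 [ 82.9 -42.3  71. ]]
[[ 86.5   3.6 104. ]
 [ 86.5  -5.4 104. ]]
131 282 360
135 275 368
139 276 367
145 276 367
150 276 367
```

Emit:
send_rows([
  {"tx": 0, "ty": -0.005, "tz": 0.02, "rx": 0, "ry": 0, "rz": 0, "gripper": 1},
  {"tx": 0, "ty": 0, "tz": 0.02, "rx": 0, "ry": 0, "rz": 0, "gripper": 1},
  {"tx": 0, "ty": 0, "tz": 0.02, "rx": 0, "ry": 0, "rz": 0, "gripper": 1},
  {"tx": 0, "ty": 0, "tz": 0.02, "rx": 0, "ry": 0, "rz": 0, "gripper": 1},
  {"tx": 0, "ty": 0, "tz": 0.015, "rx": 0, "ry": 0, "rz": 0, "gripper": 1},
  {"tx": 0, "ty": 0, "tz": 0.01, "rx": 0, "ry": 0, "rz": 0, "gripper": 1},
  {"tx": 0, "ty": 0, "tz": 0.006, "rx": 0, "ry": 0, "rz": 0, "gripper": 1},
  {"tx": 0, "ty": 0, "tz": 0, "rx": 0, "ry": 0, "rz": 0, "gripper": 1},
  {"tx": 0, "ty": 0, "tz": 0, "rx": 0, "ry": 0, "rz": 0, "gripper": 1},
])

```text
time_s: 34.0
ee_pos: [441.8, 294.9, 32.3]
ee_rot: [180.0, -0.0, 91.0]
force: [-0.8, -0.1, -6.0]
gripper_width: 49.6
gripper_force: 45.0
```

Emit:
send_rows([
  {"tx": 0, "ty": 0, "tz": 0.003, "rx": 0, "ry": 0, "rz": 0, "gripper": 1},
  {"tx": 0, "ty": 0, "tz": 0.002, "rx": 0, "ry": 0, "rz": 0, "gripper": 1},
  {"tx": 0, "ty": 0, "tz": 0, "rx": 0, "ry": 0, "rz": 0, "gripper": 1},
])

```text
time_s: 34.38
ee_pos: [441.6, 294.8, 29.6]
ee_rot: [180.0, -0.0, 91.0]
force: [-0.1, 0.1, -4.8]
gripper_width: 49.5
gripper_force: 45.0
```

Emit:
send_rows([
  {"tx": 0, "ty": 0, "tz": 0.001, "rx": 0, "ry": 0, "rz": 0, "gripper": 1},
  {"tx": 0, "ty": 0, "tz": 0, "rx": 0, "ry": 0, "rz": 0, "gripper": 1},
])

```text
time_s: 34.62
ee_pos: [441.7, 294.9, 29.5]
ee_rot: [180.0, -0.0, 91.0]
force: [-1.4, -0.8, 0.7]
gripper_width: 49.1
gripper_force: 45.0
```

Emit:
send_rows([
  {"tx": 0, "ty": 0, "tz": 0, "rx": 0, "ry": 0, "rz": 0, "gripper": -1},
  {"tx": 0, "ty": 0, "tz": 0, "rx": 0, "ry": 0, "rz": 0, "gripper": -1},
  {"tx": 0, "ty": 0, "tz": 0, "rx": 0, "ry": 0, "rz": 0, "gripper": -1},
  {"tx": 0, "ty": 0, "tz": 0, "rx": 0, "ry": 0, "rz": 0, "gripper": -1},
  {"tx": 0, "ty": 0, "tz": 0, "rx": 0, "ry": 0, "rz": 0, "gripper": -1},
  {"tx": 0, "ty": 0, "tz": -0.02, "rx": 0, "ry": 0, "rz": 0, "gripper": -1},
  {"tx": 0, "ty": 0, "tz": -0.07, "rx": 0, "ry": 0, "rz": 0, "gripper": -1},
  {"tx": 0, "ty": 0, "tz": -0.1, "rx": 0, "ry": 0, "rz": 0, "gripper": -1},
  {"tx": 0, "ty": 0, "tz": -0.1, "rx": 0, "ry": 0, "rz": 0, "gripper": -1},
  {"tx": 0, "ty": 0, "tz": -0.1, "rx": 0, "ry": 0, "rz": 0, "gripper": -1},
  {"tx": 0, "ty": 0, "tz": -0.07, "rx": 0, "ry": 0, "rz": 0, "gripper": -1},
])

```text
time_s: 36.0
ee_pos: [441.9, 295.0, 262.4]
ee_rot: [179.8, -0.1, 91.0]
force: [0.9, 0.8, 0.2]
gripper_width: 91.1
gripper_force: 0.0
```

Emit:
send_rows([
  {"tx": -0.05, "ty": 0.023, "tz": 0, "rx": 0, "ry": 0, "rz": 0, "gripper": -1},
  {"tx": -0.099, "ty": 0.0457, "tz": 0, "rx": 0, "ry": 0, "rz": 0, "gripper": -1},
  {"tx": -0.099, "ty": 0.0457, "tz": 0, "rx": 0, "ry": 0, "rz": 0, "gripper": -1},
  {"tx": -0.099, "ty": 0.0457, "tz": 0, "rx": 0, "ry": 0, "rz": 0, "gripper": -1},
  {"tx": -0.099, "ty": 0.0457, "tz": 0, "rx": 0, "ry": 0, "rz": 0, "gripper": -1},
  {"tx": -0.099, "ty": 0.0457, "tz": 0, "rx": 0, "ry": 0, "rz": 0, "gripper": -1},
  {"tx": -0.099, "ty": 0.0457, "tz": 0, "rx": 0, "ry": 0, "rz": 0, "gripper": -1},
  {"tx": -0.099, "ty": 0.0457, "tz": 0, "rx": 0, "ry": 0, "rz": 0, "gripper": -1},
  {"tx": -0.099, "ty": 0.0457, "tz": 0, "rx": 0, "ry": 0, "rz": 0, "gripper": -1},
  {"tx": -0.099, "ty": 0.0457, "tz": 0, "rx": 0, "ry": 0, "rz": 0, "gripper": -1},
  {"tx": -0.099, "ty": 0.0457, "tz": 0, "rx": 0, "ry": 0, "rz": 0, "gripper": -1},
  {"tx": -0.05, "ty": 0.023, "tz": 0, "rx": 0, "ry": 0, "rz": 0, "gripper": -1},
])

```text
time_s: 37.5
ee_pos: [703.1, -248.5, 258.8]
ee_rot: [180.0, 0.0, 90.9]
force: [0.6, 0.9, -0.7]
gripper_width: 90.9
gripper_force: 0.0
```

Emit:
send_rows([
  {"tx": 0, "ty": 0, "tz": 0, "rx": 0, "ry": 0, "rz": -0.213, "gripper": -1},
  {"tx": 0, "ty": 0, "tz": 0, "rx": 0, "ry": 0, "rz": -0.2, "gripper": -1},
  {"tx": 0, "ty": 0, "tz": 0, "rx": 0, "ry": 0, "rz": 0, "gripper": -1},
  {"tx": 0, "ty": 0, "tz": 0, "rx": 0, "ry": 0, "rz": 0, "gripper": -1},
])

```text
time_s: 38.0
ee_pos: [702.7, -245.5, 259.4]
ee_rot: [180.0, 0.0, 103.3]
force: [-0.6, -0.0, 0.3]
gripper_width: 91.1
gripper_force: 0.0
```

Run:
```python
from h import *
s=env.state();print(s["ee_pos"],s["ee_rot"],s["gripper_width"])
d=grab("wrist"); np.save("pics/w16.npy",d,allow_pickle=True); a=grab("scene"); b=grab("side")
B=np.zeros((600,800,3),np.uint8)
B[:300,:400]=cv2.resize(d["frame"][0:180,200:440],(400,300))
B[:300,400:]=cv2.resize(a["frame"][160:340,210:450],(400,300))
B[300:,:400]=cv2.resize(b["frame"][230:350,260:420],(400,300))
B[300:,400:]=cv2.resize(b["frame"][110:230,220:380],(400,300))
cv2.imwrite("pics/c16.png",B[:,:,::-1])
```

```text
[ 702.65043047 -245.50506504  259.39764055] [1.79979353e+02 1.31083089e-02 1.03335330e+02] 91.09939510783437
```

View pics/c16.png

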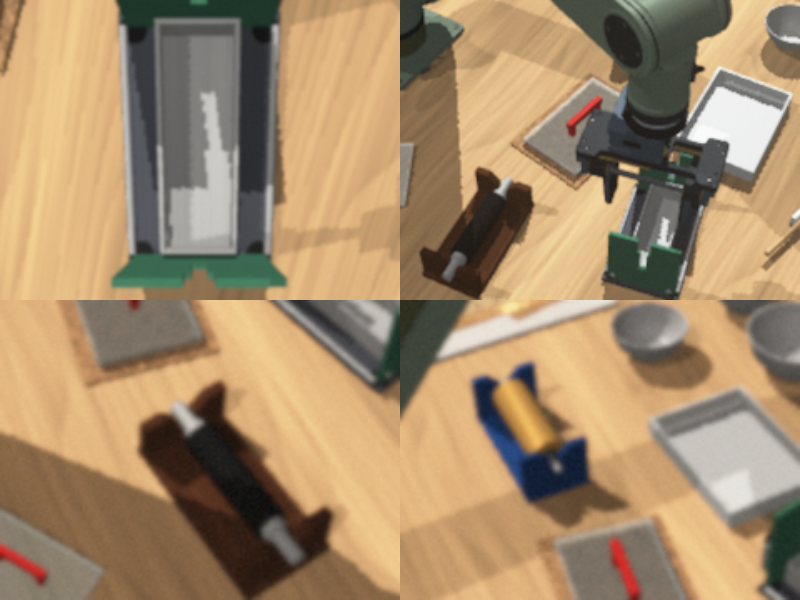

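Both rollers are seated in their stands and the cover lies flat. The trough's rim corners are at crop (155,18), (239,20), (162,254) and (237,254).

Run:
```python
from h import *
np.set_printoptions(precision=1,suppress=True)
s=env.state(); d=np.load("pics/w16.npy",allow_pickle=True).item()
t=np.r_[s["ee_pos"][:2],0]; R=Rot.from_euler("z",s["ee_rot"][2],degrees=True).as_matrix()
q=ray(d,[(x/400*240+200,y*.6) for x,y in [(155,18),(239,20),(162,254),(237,254)]],42); print((q-t)@R,((q-t)@R).mean(0),q.mean(0))
```

```text
[[193.7  32.1  42. ]
 [192.5 -26.7  42. ]
 [ 29.1  31.1  42. ]
 [ 29.1 -28.5  42. ]] [111.1   2.   42. ] [ 675.  -137.9   42. ]
```

Emit:
send_rows([
  {"tx": 0.05, "ty": -0.004, "tz": 0, "rx": 0, "ry": 0, "rz": 0, "gripper": -1},
  {"tx": 0.09, "ty": 0, "tz": 0, "rx": 0, "ry": 0, "rz": 0, "gripper": -1},
  {"tx": 0.06, "ty": 0, "tz": 0.04, "rx": 0, "ry": 0, "rz": 0, "gripper": -1},
  {"tx": 0.022, "ty": 0, "tz": 0.06, "rx": 0, "ry": 0, "rz": 0, "gripper": -1},
  {"tx": 0, "ty": 0, "tz": 0.08, "rx": 0, "ry": 0, "rz": 0, "gripper": -1},
  {"tx": 0, "ty": 0, "tz": 0.08, "rx": 0, "ry": 0, "rz": 0, "gripper": -1},
  {"tx": 0, "ty": 0, "tz": 0.08, "rx": 0, "ry": 0, "rz": 0, "gripper": -1},
  {"tx": 0, "ty": 0, "tz": 0.06, "rx": 0, "ry": 0, "rz": 0, "gripper": -1},
  {"tx": 0, "ty": 0, "tz": 0.04, "rx": 0, "ry": 0, "rz": 0, "gripper": -1},
  {"tx": 0, "ty": 0, "tz": 0.02, "rx": 0, "ry": 0, "rz": 0, "gripper": -1},
  {"tx": 0, "ty": 0, "tz": 0, "rx": 0, "ry": 0, "rz": 0, "gripper": -1},
  {"tx": 0, "ty": 0, "tz": 0, "rx": 0, "ry": 0, "rz": 0, "gripper": -1},
])

```text
time_s: 39.65
ee_pos: [675.8, -138.3, 30.2]
ee_rot: [179.9, 0.1, 103.4]
force: [0.7, -0.2, 0.6]
gripper_width: 91.3
gripper_force: 0.0
```

Emit:
send_rows([
  {"tx": 0, "ty": 0, "tz": 0.015, "rx": 0, "ry": 0, "rz": 0, "gripper": -1},
  {"tx": 0, "ty": 0, "tz": 0.01, "rx": 0, "ry": 0, "rz": 0, "gripper": -1},
  {"tx": 0, "ty": 0, "tz": 0, "rx": 0, "ry": 0, "rz": 0, "gripper": 1},
  {"tx": 0, "ty": 0, "tz": 0, "rx": 0, "ry": 0, "rz": 0, "gripper": 1},
  {"tx": 0, "ty": 0, "tz": 0, "rx": 0, "ry": 0, "rz": 0, "gripper": 1},
  {"tx": 0, "ty": 0, "tz": 0, "rx": 0, "ry": 0, "rz": 0, "gripper": 1},
  {"tx": 0, "ty": 0, "tz": 0, "rx": 0, "ry": 0, "rz": 0, "gripper": 1},
  {"tx": 0, "ty": 0, "tz": 0, "rx": 0, "ry": 0, "rz": 0, "gripper": 1},
], grip_force=30)

```text
time_s: 40.65
ee_pos: [674.9, -138.2, 16.7]
ee_rot: [-180.0, 0.0, 103.4]
force: [-1.1, 0.1, 1.9]
gripper_width: 60.0
gripper_force: 30.0
```

Emit:
send_rows([
  {"tx": 0, "ty": 0, "tz": -0.01, "rx": 0, "ry": 0, "rz": 0, "gripper": 1},
  {"tx": 0, "ty": 0, "tz": -0.03, "rx": 0, "ry": 0, "rz": 0, "gripper": 1},
  {"tx": 0, "ty": 0, "tz": -0.06, "rx": 0, "ry": 0, "rz": 0, "gripper": 1},
  {"tx": 0, "ty": 0, "tz": -0.06, "rx": 0, "ry": 0, "rz": 0, "gripper": 1},
  {"tx": 0, "ty": 0, "tz": -0.06, "rx": 0, "ry": 0, "rz": 0, "gripper": 1},
  {"tx": 0, "ty": 0, "tz": -0.06, "rx": 0, "ry": 0, "rz": 0, "gripper": 1},
  {"tx": 0, "ty": 0, "tz": -0.04, "rx": 0, "ry": 0, "rz": 0, "gripper": 1},
  {"tx": 0, "ty": 0, "tz": 0, "rx": 0, "ry": 0, "rz": 0, "gripper": 1},
])

```text
time_s: 41.65
ee_pos: [676.2, -138.3, 179.3]
ee_rot: [179.7, 0.1, 103.4]
force: [0.1, -0.4, -2.7]
gripper_width: 59.6
gripper_force: 30.0
```

Emit:
send_rows([
  {"tx": 0.04, "ty": 0.01, "tz": 0, "rx": 0, "ry": 0, "rz": 0, "gripper": 1},
  {"tx": 0.08, "ty": 0.021, "tz": 0, "rx": 0, "ry": 0, "rz": 0, "gripper": 1},
  {"tx": 0.09, "ty": 0.024, "tz": 0, "rx": 0, "ry": 0, "rz": 0, "gripper": 1},
  {"tx": 0.09, "ty": 0.024, "tz": 0, "rx": 0, "ry": 0, "rz": 0, "gripper": 1},
  {"tx": 0.09, "ty": 0.024, "tz": 0, "rx": 0, "ry": 0, "rz": 0, "gripper": 1},
  {"tx": 0.09, "ty": 0.024, "tz": 0, "rx": 0, "ry": 0, "rz": 0, "gripper": 1},
  {"tx": 0.06, "ty": 0.016, "tz": 0, "rx": 0, "ry": 0, "rz": 0, "gripper": 1},
  {"tx": 0.029, "ty": 0.007, "tz": 0, "rx": 0, "ry": 0, "rz": 0.1, "gripper": 1},
  {"tx": 0, "ty": 0, "tz": 0.03, "rx": 0, "ry": 0, "rz": 0.147, "gripper": 1},
  {"tx": 0, "ty": 0, "tz": 0.05, "rx": 0, "ry": 0, "rz": 0.1, "gripper": 1},
  {"tx": 0, "ty": 0, "tz": 0.05, "rx": 0, "ry": 0, "rz": 0, "gripper": 1},
  {"tx": 0, "ty": 0, "tz": 0, "rx": 0, "ry": 0, "rz": 0, "gripper": 1},
])

```text
time_s: 43.15
ee_pos: [679.1, 156.8, 107.7]
ee_rot: [-179.5, 0.0, 93.0]
force: [-0.3, -0.0, -2.3]
gripper_width: 59.7
gripper_force: 30.0
```

Run:
```python
from h import *
np.set_printoptions(precision=1,suppress=True)
s=env.state();print(s["ee_pos"],s["ee_rot"],s["force"],s["gripper_width"])
d=grab("wrist"); np.save("pics/w17.npy",d,allow_pickle=True)
m=mask(d,(0,0,120),(180,45,255)); m[200:]=0; m[:,:150]=0
t=np.r_[s["ee_pos"][:2],0]; R=Rot.from_euler("z",s["ee_rot"][2],degrees=True).as_matrix()
for c in blobs(m,300)[:4]:
    x,y,w,h=cv2.boundingRect(c); print(x,y,w,h,cv2.contourArea(c)); k=c.reshape(-1,2)
    for r in range(y+4,y+h,15):
        e=k[k[:,1]==r,0]; print(r,e.min(),e.max(),((ray(d,[(e.min(),r),(e.max()+1,r)],28)-t)@R)[:,:2].ravel())
```

```text
[679.1 156.8 107.7] [-179.5    0.    93. ] [-0.3 -0.  -2.3] 59.659254984305655
494 0 146 144 15287.5
4 501 506 [ 157.2 -133.8  157.2 -138.2]
19 497 639 [ 147.3 -132.5  147.1 -239.5]
34 495 639 [ 137.2 -132.6  137.  -242.6]
49 494 639 [ 126.8 -133.6  126.6 -245.7]
64 495 639 [ 116.1 -136.1  116.  -249. ]
79 498 639 [ 105.2 -140.3  105.1 -252.3]
94 504 639 [  93.9 -147.    93.8 -255.7]
109 513 639 [  82.4 -156.3   82.3 -259.2]
124 527 639 [  70.5 -170.    70.5 -262.7]
139 553 609 [  58.3 -194.1   58.3 -241.5]
231 83 184 118 8892.5
87 231 414 [ 99.4  72.8  99.3 -75.1]
102 232 413 [ 87.9  73.   87.8 -75.3]
117 234 411 [ 76.1  72.3  76.1 -74.7]
132 235 410 [ 64.   72.5  64.  -74.9]
147 236 409 [ 51.5  72.7  51.6 -75.1]
162 237 408 [ 38.6  72.9  38.8 -75.3]
177 239 407 [ 25.4  72.2  25.6 -75.6]
192 240 406 [ 11.8  72.4  12.1 -75.8]
292 159 76 42 2858.0
163 292 367 [ 37.8  25.4  37.9 -40.2]
178 295 367 [ 24.6  23.1  24.7 -40.7]
193 294 366 [ 11.   24.3  11.1 -40.5]
```

Emit:
send_rows([
  {"tx": 0, "ty": 0, "tz": 0.03, "rx": 0, "ry": 0, "rz": 0, "gripper": 1},
  {"tx": 0, "ty": 0, "tz": 0.05, "rx": 0, "ry": 0, "rz": 0, "gripper": 1},
  {"tx": 0, "ty": 0, "tz": 0.05, "rx": 0, "ry": 0, "rz": 0, "gripper": 1},
  {"tx": 0, "ty": 0, "tz": 0.03, "rx": 0, "ry": 0, "rz": 0, "gripper": 1},
  {"tx": 0, "ty": 0, "tz": 0.015, "rx": 0, "ry": 0, "rz": 0, "gripper": 1},
  {"tx": 0, "ty": 0, "tz": 0, "rx": 0, "ry": 0, "rz": 0, "gripper": 1},
  {"tx": 0, "ty": 0, "tz": 0, "rx": 0, "ry": 0, "rz": 0, "gripper": 1},
])

```text
time_s: 44.08
ee_pos: [682.8, 156.2, 25.1]
ee_rot: [179.9, -0.0, 93.0]
force: [-0.6, -0.6, -1.0]
gripper_width: 59.6
gripper_force: 30.0
```

Emit:
send_rows([
  {"tx": 0, "ty": 0, "tz": 0.012, "rx": 0, "ry": 0, "rz": 0, "gripper": 1},
  {"tx": 0, "ty": 0, "tz": 0.01, "rx": 0, "ry": 0, "rz": 0, "gripper": 1},
  {"tx": 0, "ty": 0, "tz": 0.004, "rx": 0, "ry": 0, "rz": 0, "gripper": 1},
  {"tx": 0, "ty": 0, "tz": 0, "rx": 0, "ry": 0, "rz": 0, "gripper": 1},
  {"tx": 0, "ty": 0, "tz": 0, "rx": 0, "ry": 0, "rz": 0, "gripper": 1},
])

```text
time_s: 44.7
ee_pos: [682.1, 156.0, 11.0]
ee_rot: [180.0, 0.0, 93.0]
force: [-0.1, 1.2, -2.2]
gripper_width: 60.0
gripper_force: 30.0
```

Emit:
send_rows([
  {"tx": 0, "ty": 0, "tz": 0.001, "rx": 0, "ry": 0, "rz": 0, "gripper": 1},
  {"tx": 0, "ty": 0, "tz": 0.001, "rx": 0, "ry": 0, "rz": 0, "gripper": 1},
  {"tx": 0, "ty": 0, "tz": 0, "rx": 0, "ry": 0, "rz": 0, "gripper": 1},
])

```text
time_s: 45.08
ee_pos: [682.1, 156.0, 10.7]
ee_rot: [180.0, -0.0, 93.0]
force: [-1.6, -0.3, 3.8]
gripper_width: 59.9
gripper_force: 30.0
```

Emit:
send_rows([
  {"tx": 0, "ty": 0, "tz": 0, "rx": 0, "ry": 0, "rz": 0, "gripper": -0.7},
  {"tx": 0, "ty": 0, "tz": 0, "rx": 0, "ry": 0, "rz": 0, "gripper": -0.7},
  {"tx": 0, "ty": 0, "tz": 0, "rx": 0, "ry": 0, "rz": 0, "gripper": -0.7},
  {"tx": 0, "ty": 0, "tz": 0, "rx": 0, "ry": 0, "rz": 0, "gripper": -0.7},
  {"tx": 0, "ty": 0, "tz": -0.02, "rx": 0, "ry": 0, "rz": 0, "gripper": -0.7},
  {"tx": 0, "ty": 0, "tz": -0.06, "rx": 0, "ry": 0, "rz": 0, "gripper": -0.7},
  {"tx": 0, "ty": 0, "tz": -0.1, "rx": 0, "ry": 0, "rz": 0, "gripper": -0.7},
  {"tx": 0, "ty": 0, "tz": -0.1, "rx": 0, "ry": 0, "rz": 0, "gripper": -0.7},
  {"tx": 0, "ty": 0, "tz": -0.1, "rx": 0, "ry": 0, "rz": 0, "gripper": -0.7},
  {"tx": 0, "ty": 0, "tz": 0, "rx": 0, "ry": 0, "rz": 0, "gripper": -0.7},
  {"tx": 0, "ty": 0, "tz": 0, "rx": 0, "ry": 0, "rz": 0, "gripper": -0.7},
])

```text
time_s: 46.45
ee_pos: [681.6, 155.9, 200.0]
ee_rot: [-180.0, 0.0, 93.0]
force: [-0.0, 0.6, -0.2]
gripper_width: 77.6
gripper_force: 0.0
```

Run:
```python
from workcell import env
s=env.state();print(s["ee_pos"],s["gripper_width"],s["force"],s["time_s"])
print(env.job_done())
```

```text
[681.61076073 155.91893884 200.03188205] 77.61952713506832 [-0.012665    0.5579949  -0.23296153] 46.45
the job is handed in; nothing more can be done
None
```

I handed the job in at 46 s with all four parts placed and let go: cover on the mat, rubber roller in the wooden stand, brass roller in the blue stand, trough in the wash tray; the trough's final rest was checked by arm position and force only, not by picture, and no verdict came back.

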